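# Set up a colour sample for reading

### The job

Take the blue sample panel out of the rack and lean it, same way up and centred, against the sloping wooden rest of the viewing station, its foot between the rest and the lip, and let go of it. Then push the green lock button right down to release the telescoping boom, and pull the boom out by its yellow knob until its black pointer lines up with the red marker clip on the scale. The boom springs back if let go, so finish while still holding it at the mark; leave the marker clip and everything else undisturbed.

Things in the scene. Friction and masses are not known exactly. Their poses are not given: they have to be found in the camera images.
- station: Viewing station, fixed: grey plate 230 (x) x 320 (y) x 12 mm with panel rest, boom tube and scale; z up. Origin: centre of the plate's underside. The boom slides towards -y; its axis is at x = 50, 75 mm high; its square tube (30 mm) spans y = 20 to 150, top 90 mm high. White scale rail: x = 78 to 104, y = -155 to 30, top 76 mm high, ticks every 10 mm. Leaned panels face +x, top back to -x.
- rest_foot (a point): Middle of the foot line of the wooden rest (station x = -35, y = -100, 12 mm high, on the plate), axes as the station's. The rest's front face (90 mm wide, 65 mm up the slope) rises from this line, leaning back 20 deg from vertical towards station -x. In front is a lip 10 mm high, 8 thick, inner face 24 mm (+x) from the line: the panel's foot stands on the plate in this trough.
- panel_blue: The blue-painted sample panel: stiff board 8 mm thick (its x), 80 mm wide (its y), 130 mm tall (its z), white edges, both faces alike, about 110 g (may vary 0.7 to 1.4 times). Origin: centre of its lower edge face. Starts upright in one of the rack's three slots.
- blue_top (a point): Centre of the blue panel's top edge, 130 mm along its z from its origin.
- panel_red: Red-painted panel of the same size, origin alike, in another slot; not to be disturbed.
- panel_ochre: Yellow-brown panel of the same size, origin alike, in another slot; not to be disturbed.
- rack: Low wooden rack, fixed, 210 (x) x 100 (y) x 32 mm. Origin: centre of its underside. Three slots 11 mm wide, along its y, at x = -70, 0 and +70 mm, floor 6 mm high; panels stand in them upright with their faces towards the rack's x.
- lock_button (a joint): Travel of the green lock button on top of the boom tube, m: 0 up (locked), 0.008 pushed right down. Needs about 3 N, has no spring: stays where it is pushed. The boom is free from about 0.006; before that it cannot be pulled out.
- lock_button_top (a point): Centre of the green button's top face (disc 28 mm in diameter, pressed vertically down; station frame x = 50, y = 90, height 112 mm when up). It stands in a black collar 36 mm in diameter whose top is 96 mm high.
- boom: Telescoping boom, slides 0 to 115 mm towards station -y; a spring pulls it home with 2.3 N (home) to 4 N (full out). Origin: on top of its head (32 x 34 mm, dark lens to station -x), centre of the underside of its upright yellow knob (26 mm diameter, 45 mm tall), 90 mm above the table. Home: station x = 50, y = -30. Axes as the station's. Pointer and knob have the same y.
- boom_pointer (a point): Tip of the black pointer blade, 2.5 mm wide, that sticks out of the boom's head towards station +x just above the scale, 40 mm from the boom's centre line, 79.5 mm high.
- mark (a point): Point on the red marker clip (14 x 8 x 12 mm, white line across its top) on the scale's outer (+x) edge: middle of its edge facing the boom, 79.5 mm high; axes as the station's. The clip is stiff but can be pushed: do not. Pointer and mark agree when their y in the station frame is equal (the tip stops 4 mm short in x); this takes 45 to 100 mm of boom.
- jar_a: Blue jar with glass stopper, 66 mm in diameter, 122 mm tall, loose; bystander. Origin: centre of its underside.
- jar_b: Blue jar like jar_a; bystander.
- jar_c: Blue jar like jar_a; bystander.
- tub: Dark red tub with white cap, 72 mm in diameter, 100 mm tall, loose; bystander. Origin: centre of its underside.
- bowl: White bowl, 110 mm in diameter, 45 mm tall, loose; bystander. Origin: centre of its underside.
Not all that is in view belongs to the job. Of the things shaped like the panel_blue, the blue one is meant.

How it is judged:
By the outcome, as a careful person would: the job done as asked, in the order asked, and still so for the second after the job is handed in, while the arm keeps its last pose, push and grip.
It also fails if it takes over 58 s, if anything falls off the work surface, if the arm or the gripper's body presses on something with over 40 N, if the wrist force passes 120 N, or if a joint passes its speed limit or range.

### The arm

A 7-joint arm with a two-finger parallel gripper is mounted at the origin on the work surface. World frame = base frame: x ahead of the robot, y to its left, z up, the work surface at z = 0. Lengths are in m, angles in degrees, forces in N, time in s.
With the tool pointing down it reaches from about 0.425 to 0.875 m from the base axis. Payload 4.7 kg.
Tool frame: the origin (TCP) lies on the front face of the gripper's body, between the roots of the fingers; the fingertips stand 70 mm ahead of it and the grasp point (between the pads) lies 51 mm ahead of it; z points along the fingers, y is the direction in which the jaws open and shut (so a half turn about z gives the same grasp; the last joint's range is limited). The gripper opens to 87 mm and grips with 3 to 60 N. Pads are 19 mm wide; open, the fingers measure 117 mm over their backs; the gripper's body (75 mm by 190 mm) begins 51 mm behind the grasp point.
Start: joints at [66.469, 18.392, -4.016, 83.108, 1.295, 78.541, -3.26], TCP at [0.268, -0.592, 0.292] pointing down, gripper open.
Joint ranges: [-163.93, 163.93], [-17.29, 119.83], [-79.2, 71.16], [3.27, 140.29], [-89.18, 269.18], [5.43, 117.66], [-154.24, 154.24]. Speed limits (degrees/s): [147.25, 147.25, 180, 180, 180, 180, 180].

### API

Orientations are given as [roll, pitch, yaw] about the fixed x, y, z axes, in that order (R = Rz(yaw) Ry(pitch) Rx(roll)).
In Python, from cell import env gives the robot as it stands.
- The arm moves only by the tool drive_tool, never from a script. Its argument "commands" is a list of rows, each a list of 7 numbers: the shift along the tool's x, y, z in cm, then the turn, a rotation vector about the tool's x, y, z in degrees, then the opening, from 0 (shut) to 1 (fully open). In form: [[tx, ty, tz, rx, ry, rz, hand], ...]. A call has 1 to 20 rows; each row shifts and turns the commanded pose from where the row before left it, along the tool's axes as they then stand; what a row does not reach is not made up. A row lasts 1/12 s, in which the tool goes at most 41.7 mm and 7.16 degrees, less where a joint would pass 70% of its speed; a pose out of reach is approached as far as the arm can. A call is refused whole if a number of a shift passes 4.17 or a number of a turn 7.16, either way. A call with a gripper value outside its range is refused whole. The fingers move at their own pace and stop on an object; "force" is the grip in N (left out, the last holds). Time passes only in rows, so rows that do not move let the fingers close. It gives the time, the measured TCP pose, the force and the opening at its end, in the units of the state.
- env.get_obs(): the state, without advancing time (a new reading comes with each control period).
- env.read_camera(name): name is "scene" or "top" or "wrist"; returns a dict with "img" (400x640x3 uint8, blue, green, red), "mtx" (3x3 intrinsics, pixels), "pose" (4x4, takes a point from camera to world coordinates). Camera axes: x right, y down, z forward; pixel columns grow to the right and rows downward; lengths in m; the calibration is good to about 2 mm. A picture is of the moment at which its call begins. There is no depth.
- env.sign_off(): hands the job in, once; it reports no verdict.
The state is a dict: "time_s": time; "qpos": joint angles; "joint_velocities": joint speeds; "effort": joint torques, N m; "tool_pos": TCP position; "tool_rot": TCP orientation; "force": force on the tool from outside, world axes, zero at the start; "wrist_torque": the same for the moment, N m; "grip_width": finger opening in m.
Only numpy, scipy, OpenCV 4.12 (cv2) and the standard library are available. Lean on these libraries where they do the work, as an engineer would, in place of code of your own. Each camera call takes 0.05 s, during which the arm holds its last target.

## Working session

There is one attempt and no reset: what is moved stays moved. The work goes in short steps, Python scripts to look and compute and a tool call to move; the robot and the scene stay as the last step left them, time stands still between calls to the robot, and variables do not carry over. Pictures are saved under pics/ and viewed, and the job is handed in when it is done.

Besides the shell and the picture viewer there is one more tool, called in YAML: its name, and indented under it one key for each argument. drive_tool: Moves the arm, as the interface text tells. Its arguments: {"type":"object","properties":{"commands":{"type":"array"},"force":{"type":"number"}},"required":["commands"]}

```bash
mkdir -p pics; ls; python3 - <<'E'
from cell import env
import cv2
o=env.get_obs()
print(o['time_s'],o['tool_pos'],o['tool_rot'],o['grip_width'])
for n in ['scene','top','wrist']:
    c=env.read_camera(n); cv2.imwrite(f'pics/{n}0.png',c['img']); print(n,c['mtx'].tolist(),c['pose'].round(4).tolist())
E
```

```text
pics
0.0 [ 0.2676417  -0.59187296  0.29113746] [-1.79889801e+02  9.60514384e-03  2.43407378e+01] 0.08701841313048728
scene [[507.3796542266779, 0.0, 317.23993991612133], [0.0, 507.3796542266779, 200.09850745004988], [0.0, 0.0, 1.0]] [[0.5198, 0.7027, -0.4858, 1.3056], [0.8543, -0.4241, 0.3006, -0.4617], [0.0053, -0.5712, -0.8208, 1.3954], [0.0, 0.0, 0.0, 1.0]]
top [[390.25301952337276, 0.0, 321.6729542434482], [0.0, 390.25301952337276, 199.77473783790882], [0.0, 0.0, 1.0]] [[-0.0272, -0.9875, 0.1551, 0.3575], [-0.9996, 0.0287, 0.0074, 0.0113], [-0.0118, -0.1548, -0.9879, 1.3071], [0.0, 0.0, 0.0, 1.0]]
wrist [[300.3504473460219, 0.0, 318.68532719482755], [0.0, 300.3504473460219, 196.74866976060648], [0.0, 0.0, 1.0]] [[0.4117, -0.882, -0.2292, 0.3307], [-0.9113, -0.3991, -0.1012, -0.5631], [-0.0023, 0.2505, -0.9681, 0.383], [0.0, 0.0, 0.0, 1.0]]
```

View pics/scene0.png

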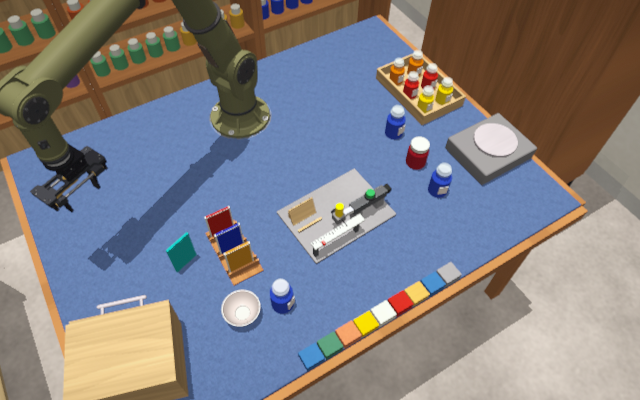

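View pics/top0.png

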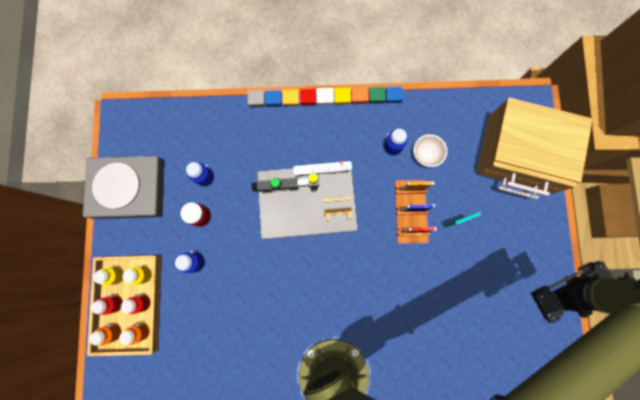

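View pics/wrist0.png

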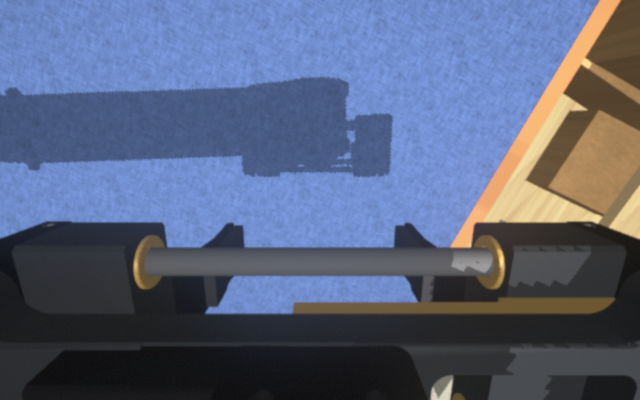

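The scene camera shows the rack with red, blue and ochre panels (blue in the middle, around px 230,238), a loose teal panel beside it, and the station around (335,215). I'll enlarge both.

```bash
cat > h.py <<'E'
import cv2,numpy as np
def crop(img,x0,y0,w,h,k,fn):
    c=cv2.resize(img[y0:y0+h,x0:x0+w],None,fx=k,fy=k,interpolation=cv2.INTER_CUBIC)
    for i in range(0,w,10):
        cv2.line(c,(i*k,0),(i*k,10 if (x0+i)%50 else 20),(255,255,255),1)
        if (x0+i)%20==0: cv2.putText(c,str(x0+i),(i*k+2,20),0,.4,(255,255,255),1)
    for i in range(0,h,10):
        cv2.line(c,(0,i*k),(10,i*k),(255,255,255),1)
        if (y0+i)%20==0: cv2.putText(c,str(y0+i),(12,i*k+5),0,.4,(255,255,255),1)
    cv2.imwrite(fn,c)
def ray(cam,px,z):
    K=cam['mtx'];T=cam['pose'];d=T[:3,:3]@np.linalg.inv(K)@np.array([px[0],px[1],1.]);o=T[:3,3]
    return o+d*(z-o[2])/d[2]
def proj(cam,P):
    K=cam['mtx'];T=cam['pose'];p=T[:3,:3].T@(np.asarray(P,float)-T[:3,3]);q=K@p;return q[:2]/q[2]
E
python3 - <<'E'
import cv2
from h import *
s=cv2.imread('pics/scene0.png');t=cv2.imread('pics/top0.png')
crop(s,270,160,140,105,5,'pics/s_st.png');crop(t,245,150,120,95,6,'pics/t_st.png')
crop(s,160,195,120,100,6,'pics/s_rk.png');crop(t,380,165,110,85,7,'pics/t_rk.png')
E
```

```text
(no output)
```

View pics/s_st.png

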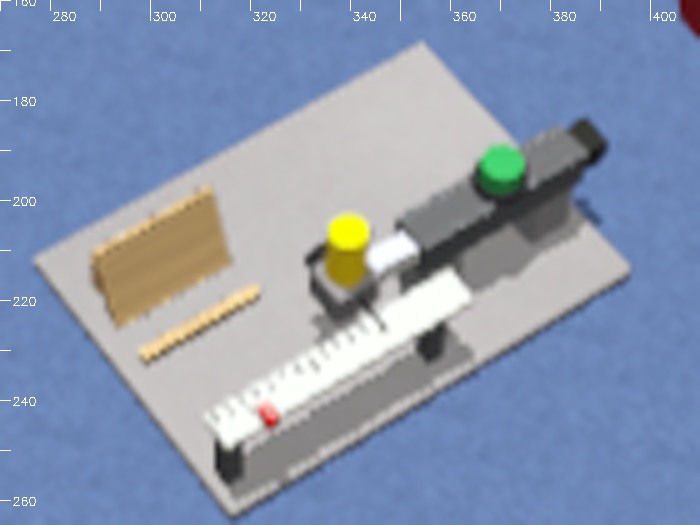

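View pics/t_st.png

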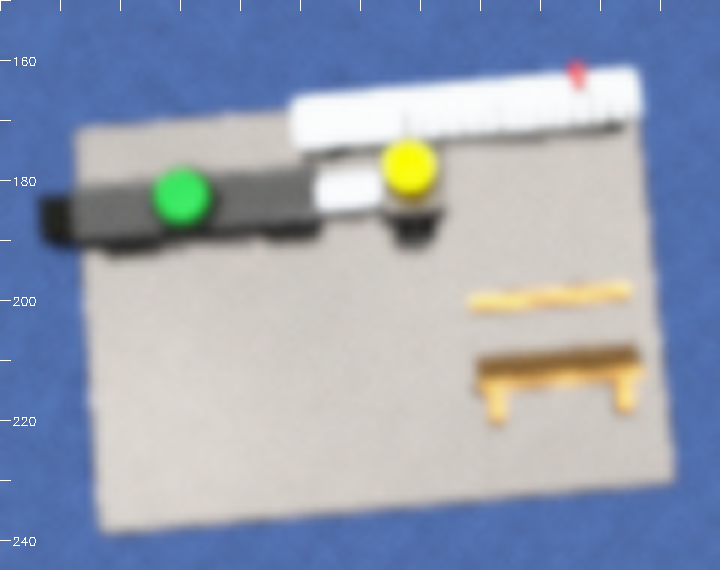

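View pics/s_rk.png

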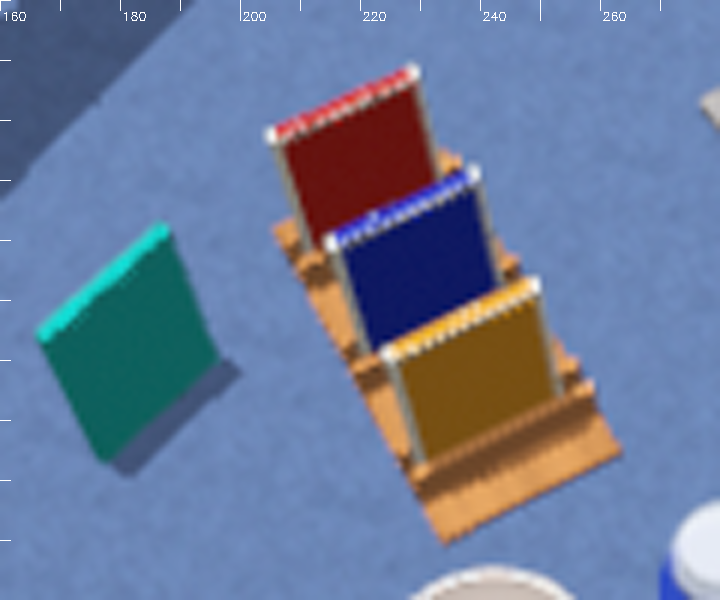

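View pics/t_rk.png

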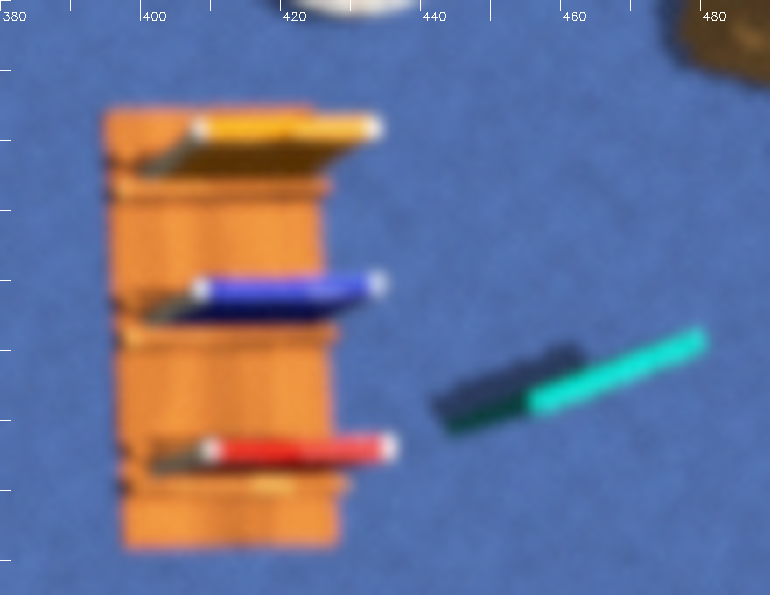

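```bash
cat > loc.py <<'E'
from cell import env
from h import *
from scipy.optimize import least_squares
import pickle
cs,ct=env.read_camera('scene'),env.read_camera('top')
S=lambda o,k,u:((u[0]+.5)/k-.5+o[0],(u[1]+.5)/k-.5+o[1])
A=lambda u:(cs,S((270,160),5,u)); B=lambda u:(ct,S((245,150),6,u))
C=lambda u:(cs,S((160,195),6,u)); D=lambda u:(ct,S((380,165),7,u))
st=[(A((35,258)),(-115,-160,12)),(A((423,42)),(-115,160,12)),(A((632,268)),(115,160,12)),(A((235,517)),(115,-160,12)),
(B((75,130)),(115,160,12)),(B((675,482)),(-115,-160,12)),(B((100,533)),(-115,160,12)),(B((181,194)),(50,90,112)),(B((409,166)),(50,-30,135)),
(A((502,163)),(50,90,112)),(A((348,230)),(50,-30,135))]
rk=[]
for x,c,d in [(-70,((272,136),(414,72)),((389,447),(210,450))),(0,((332,241),(474,174)),((377,283),(201,289))),(70,((388,352),(534,286)),((373,128),(200,128)))]:
    for y,a,b in [(-39,c[0],d[0]),(39,c[1],d[1])]:
        rk+= [(C(a),(x,y,136)),(D(b),(x,y,136))]
def fit(L,nm):
    def W(p,P):
        c,s=np.cos(p[2]),np.sin(p[2]);return np.array([p[0]+(c*P[0]-s*P[1])/1e3,p[1]+(s*P[0]+c*P[1])/1e3,P[2]/1e3])
    f=lambda p:np.concatenate([proj(c,W(p,P))-np.array(u) for (c,u),P in L])
    r=least_squares(f,[.55,0,0],loss='soft_l1')
    print(nm,r.x[:2].round(4),np.degrees(r.x[2]).round(2));print(f(r.x).reshape(-1,2).round(1).tolist());return r.x,W
if __name__=='__main__':
    a,W=fit(st,'station'); b,_=fit(rk,'rack')
    for n,P in [('rest_foot',(-35,-100,12)),('button',(50,90,112)),('knob',(50,-30,112)),]: print(n,W(a,P).round(4))
    for i in range(3):
        f=lambda nm:fit(rk[4*i:4*i+4],nm); f(i)
    print('blue top',W(b,(0,0,136)).round(4))
    for cam,u in [A((268,408)),B((577,76))]:
        w=ray(cam,u,.081); d=w[:2]-a[:2]; c,s=np.cos(a[2]),np.sin(a[2]); print('clip st',(c*d[0]+s*d[1])*1e3,(-s*d[0]+c*d[1])*1e3)
    np.save('st.npy',a);np.save('rk.npy',b)
E
python3 loc.py
```

```text
station [0.5608 0.0727] 3.47
[[-0.6, 0.2], [-0.2, -0.1], [0.6, 0.2], [-0.6, 0.0], [-0.3, -0.1], [0.1, 0.2], [-0.2, 0.2], [-0.0, 0.2], [-0.1, -0.1], [0.2, -0.1], [0.2, 0.4]]
rack [ 0.5139 -0.2799] -1.38
[[-0.1, 0.5], [0.1, 0.6], [0.5, 0.3], [-0.5, 0.2], [-0.6, 0.7], [0.7, 0.8], [0.4, 0.5], [-0.1, 0.1], [-0.0, 0.8], [0.2, 0.2], [0.7, -0.2], [-0.8, 0.4]]
rest_foot [ 0.5319 -0.0292  0.012 ]
button [0.6052 0.1655 0.112 ]
knob [0.6125 0.0458 0.112 ]
0 [ 0.5141 -0.2794] -0.73
[[-0.1, 0.7], [0.2, 0.4], [0.3, 0.2], [-0.4, 0.3]]
1 [ 0.5141 -0.2789] 0.07
[[-0.1, 0.8], [0.3, 0.5], [0.6, 0.1], [-0.4, 0.4]]
2 [ 0.5138 -0.2798] -1.97
[[-0.3, 0.8], [0.4, 0.4], [0.6, 0.0], [-0.6, 0.3]]
blue top [ 0.5139 -0.2799  0.136 ]
clip st 96.7182605020957 -121.59498072580898
clip st 102.6252536596114 -123.5118392378081
```

```bash
cat > plan.py <<'E'
import numpy as np, sys
from scipy.linalg import logm,expm
from scipy.spatial.transform import Rotation as R
def T(p,rpy):
    M=np.eye(4);M[:3,:3]=R.from_euler('xyz',rpy,degrees=True).as_matrix();M[:3,3]=p;return M
def row(A,B,n=None):
    D=np.linalg.inv(A)@B
    a=np.degrees(np.abs(R.from_matrix(D[:3,:3]).as_rotvec()));
    if n is None: n=int(max(np.ceil(np.linalg.norm(D[:3,3])*100/3.5),np.ceil(a.max()/6),1))
    E=expm(np.real(logm(D))/n); return n,np.r_[E[:3,3]*100,R.from_matrix(E[:3,:3]).as_rotvec(degrees=True)].round(2).tolist()
def cur():
    from cell import env
    o=env.get_obs(); return T(o['tool_pos'],o['tool_rot'])
def stW(P):
    a=np.load('st.npy');c,s=np.cos(a[2]),np.sin(a[2]);P=np.asarray(P,float)
    return np.array([a[0]+(c*P[0]-s*P[1])/1e3,a[1]+(s*P[0]+c*P[1])/1e3,P[2]/1e3])
def go(p,rpy,n=None): print(row(cur(),T(p,rpy),n))
E
python3 -c "
from plan import *
go([.514,-.28,.29],[180,0,88.6])"
```

```text
(12, [3.49, 0.13, 0.01, -0.0, -0.0, -5.35])
```

drive_tool:
  commands:
    - [3.49, 0.13, 0, 0, 0, -5.35, 0.5]
    - [3.49, 0.13, 0, 0, 0, -5.35, 0.5]
    - [3.49, 0.13, 0, 0, 0, -5.35, 0.5]
    - [3.49, 0.13, 0, 0, 0, -5.35, 0.5]
    - [3.49, 0.13, 0, 0, 0, -5.35, 0.5]
    - [3.49, 0.13, 0, 0, 0, -5.35, 0.5]
    - [3.49, 0.13, 0, 0, 0, -5.35, 0.5]
    - [3.49, 0.13, 0, 0, 0, -5.35, 0.5]
    - [3.49, 0.13, 0, 0, 0, -5.35, 0.5]
    - [3.49, 0.13, 0, 0, 0, -5.35, 0.5]
    - [3.49, 0.13, 0, 0, 0, -5.35, 0.5]
    - [3.49, 0.13, 0, 0, 0, -5.35, 0.5]
    - [0, 0, 0, 0, 0, 0, 0.5]
    - [0, 0, 0, 0, 0, 0, 0.5]
    - [0, 0, 0, 0, 0, 0, 0.5]

```text
time_s: 1.5
tool_pos: [0.5144, -0.2811, 0.2923]
tool_rot: [-180.0, 0.1, 88.5]
force: [0.3, 0.1, 0.2]
grip_width: 0.0439
```

```bash
python3 - <<'E'
from cell import env
import cv2
from h import *
c=env.read_camera('wrist'); cv2.imwrite('pics/w1.png',c['img'])
c=env.read_camera('top'); crop(c['img'],380,165,110,85,7,'pics/t1.png')
o=env.get_obs();print(o['time_s'],o['tool_pos'],o['tool_rot'],o['grip_width'],o['qpos'])
E
```

```text
1.6 [ 0.51400333 -0.2823103   0.29206438] [-1.79972595e+02  3.71234577e-02  8.83611759e+01] 0.04356193668797425 [ 47.11844452  12.15823821 -24.21691385  91.86629129   5.13092736
  77.0795016   20.59406998]
```

View pics/w1.png

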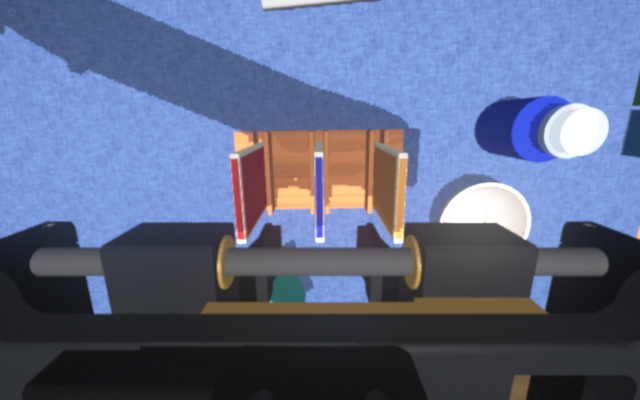

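The wrist view shows the blue panel's top edge on end, from roughly (319,145) to (320,240), between the red panel on the left and the ochre one on the right. I'll enlarge it to measure.

```bash
python3 - <<'E'
import cv2
from h import *
crop(cv2.imread('pics/w1.png'),225,125,200,125,4,'pics/w1c.png')
E
```

```text
(no output)
```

View pics/w1c.png

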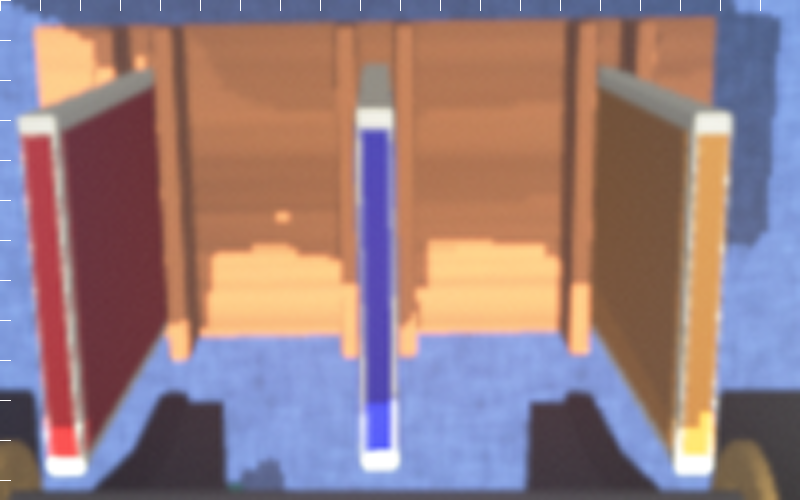

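```bash
python3 - <<'E'
from cell import env
from h import *
from plan import *
c=env.read_camera('wrist')
f=lambda u:ray(c,((u[0]+.5)/4-.5+225,(u[1]+.5)/4-.5+125),.136)
a,b=f((375,108)),f((380,470)); print(a,b,(a+b)/2,np.linalg.norm(a-b),np.degrees(np.arctan2(*(a-b)[:2])))
for u in [(39,115),(67,474),(713,113),(694,473)]: print(f(u))
print(c['pose'].round(4)); print(env.get_obs()['tool_pos'])
go([.5145,-.2802,.169],[180,0,88.6])
E
```

```text
[ 0.51561287 -0.23914981  0.136     ] [ 0.51437883 -0.31895432  0.136     ] [ 0.51499585 -0.27905206  0.136     ] 0.07981404717430468 0.8859099577194754
[ 0.44660548 -0.23857168  0.136     ]
[ 0.44492126 -0.31788863  0.136     ]
[ 0.58492903 -0.24218767  0.136     ]
[ 0.5839943  -0.32169537  0.136     ]
[[ 0.9996 -0.0282 -0.0073  0.5166]
 [-0.0291 -0.9676 -0.2509 -0.2132]
 [-0.      0.251  -0.968   0.3837]
 [ 0.      0.      0.      1.    ]]
[ 0.51399332 -0.28230192  0.29200278]
(4, [0.05, 0.01, 3.08, -0.01, 0.01, -0.06])
```

drive_tool:
  commands:
    - [0.1, 0.03, 2.5, 0, 0, 0, 0.5]
    - [0.1, 0.03, 2.5, 0, 0, 0, 0.5]
    - [0.08, 0.03, 2.5, 0, 0, 0, 0.5]
    - [0, 0, 2.5, 0, 0, 0, 0.5]
    - [0, 0, 2.5, 0, 0, 0, 0.5]
    - [0, 0, 0, 0, 0, 0, 0.5]
    - [0, 0, 0, 0, 0, 0, 0.5]
    - [0, 0, 0, 0, 0, 0, 0.5]
  force: 15

```text
time_s: 2.32
tool_pos: [0.5162, -0.2787, 0.1686]
tool_rot: [179.9, 0.0, 88.5]
force: [0.7, 0.7, 0.5]
grip_width: 0.0434
```

```bash
python3 - <<'E'
from cell import env
import cv2
from h import *
c=env.read_camera('wrist'); crop(c['img'],220,100,200,150,4,'pics/w2.png')
o=env.get_obs();print(o['time_s'],o['tool_pos'],o['tool_rot'],o['grip_width'],o['force'])
E
```

```text
2.3667 [ 0.5166172  -0.27866015  0.1691735 ] [1.79847931e+02 8.46578158e-02 8.84853705e+01] 0.043338326066214274 [0.09046135 1.13854684 0.43673087]
```

View pics/w2.png

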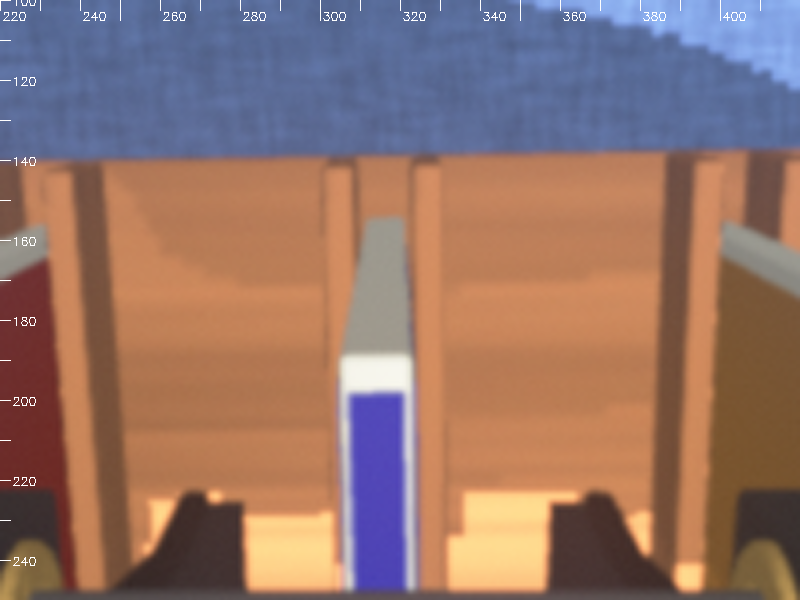

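The panel's top edge (about columns 306–323) sits roughly 1.5 mm to the left of the finger centre, so I'll shift, close and lift.

drive_tool:
  commands:
    - [0, -0.15, 0.1, 0, 0, 0, 0.5]
    - [0, 0, 0, 0, 0, 0, 0.0]
    - [0, 0, 0, 0, 0, 0, 0.0]
    - [0, 0, 0, 0, 0, 0, 0.0]
    - [0, 0, 0, 0, 0, 0, 0.0]
    - [0, 0, 0, 0, 0, 0, 0.0]
    - [0, 0, 0, 0, 0, 0, 0.0]
  force: 15

```text
time_s: 2.95
tool_pos: [0.5142, -0.2776, 0.1663]
tool_rot: [180.0, 0.0, 88.5]
force: [-0.4, -0.6, 0.1]
grip_width: 0.0115
```

drive_tool:
  commands:
    - [0, 0, 0, 0, 0, 0, 0.0]
    - [0, 0, 0, 0, 0, 0, 0.0]
    - [0, 0, -0.5, 0, 0, 0, 0.0]
    - [0, 0, -1, 0, 0, 0, 0]
    - [0, 0, -1.5, 0, 0, 0, 0]
    - [0, 0, -2, 0, 0, 0, 0]
    - [0, 0, -3, 0, 0, 0, 0]
    - [0, 0, -3, 0, 0, 0, 0]
    - [0, 0, -3, 0, 0, 0, 0]
    - [0, 0, -3, 0, 0, 0, 0]
    - [0, 0, 0, 0, 0, 0, 0]
    - [0, 0, 0, 0, 0, 0, 0]
    - [0, 0, 0, 0, 0, 0, 0]
  force: 15

```text
time_s: 4.03
tool_pos: [0.5138, -0.2775, 0.3362]
tool_rot: [-180.0, 0.0, 88.5]
force: [0.2, -0.2, -0.4]
grip_width: 0.0077
```

```bash
python3 - <<'E'
from cell import env
import cv2
from h import *
c=env.read_camera('wrist'); cv2.imwrite('pics/w3.png',c['img'])
c=env.read_camera('scene'); crop(c['img'],150,130,200,150,4,'pics/s3.png')
o=env.get_obs();print(o['time_s'],o['tool_pos'],o['tool_rot'],o['grip_width'],o['force'])
E
```

```text
4.1333 [ 0.51345788 -0.27746278  0.33484405] [-1.79859391e+02 -6.47373777e-02  8.85334650e+01] 0.007843183744913525 [ 0.01887338 -0.6047578  -0.60268019]
```

View pics/w3.png

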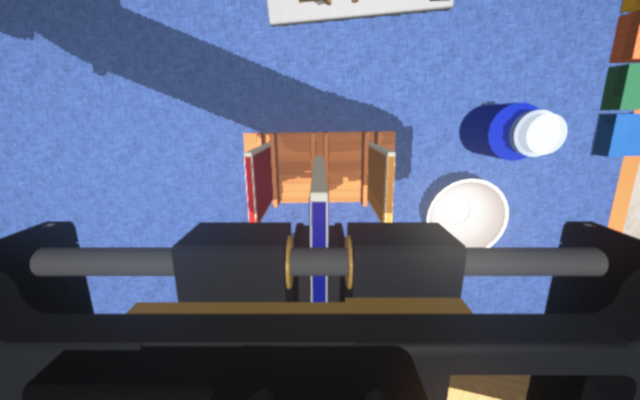

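View pics/s3.png

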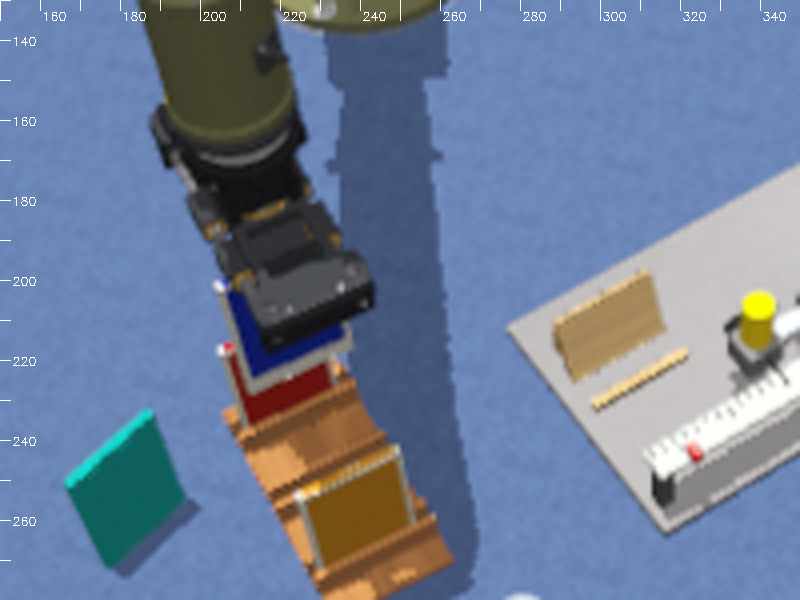

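```bash
python3 -c "
from plan import *
go([.58,-.14,.34],[180,0,93.47])"
```

```text
(5, [2.74, 1.36, -0.1, -0.03, -0.01, -0.99])
```

drive_tool:
  commands:
    - [1.0, 0.5, -0.05, 0, 0, -0.6, 0]
    - [2.0, 1.0, -0.1, 0, 0, -0.6, 0]
    - [2.1, 1.05, -0.1, 0, 0, -0.6, 0]
    - [2.1, 1.05, -0.1, 0, 0, -0.6, 0]
    - [2.1, 1.05, -0.05, 0, 0, -0.6, 0]
    - [2.1, 1.05, -0.05, 0, 0, -0.6, 0]
    - [1.5, 0.7, 0, 0, 0, -0.6, 0]
    - [0.8, 0.4, 0, 0, 0, -0.6, 0]
    - [0, 0, 0, 0, 0, 0, 0]
    - [0, 0, 0, 0, 0, 0, 0]
    - [0, 0, 0, 0, 0, 0, 0]
    - [0, 0, 0, 0, 0, 0, 0]

```text
time_s: 5.13
tool_pos: [0.5803, -0.142, 0.3406]
tool_rot: [-180.0, 0.0, 93.2]
force: [-0.1, 0.4, -2.0]
grip_width: 0.0075
```

```bash
python3 - <<'E'
from cell import env
import cv2,pickle
from h import *
c=env.read_camera('wrist'); cv2.imwrite('pics/w4.png',c['img']);pickle.dump(c,open('w4.pkl','wb'))
c=env.read_camera('scene'); crop(c['img'],220,130,200,150,4,'pics/s4.png');pickle.dump(c,open('s4.pkl','wb'))
o=env.get_obs();print(o['time_s'],o['tool_pos'],o['tool_rot'],o['grip_width'],o['force'])
E
```

```text
5.2333 [ 0.58042458 -0.14153905  0.34069845] [-1.79983366e+02  3.09483282e-02  9.32050275e+01] 0.0077476026830332455 [-0.8100561  -0.36569493 -0.79990196]
```

View pics/w4.png

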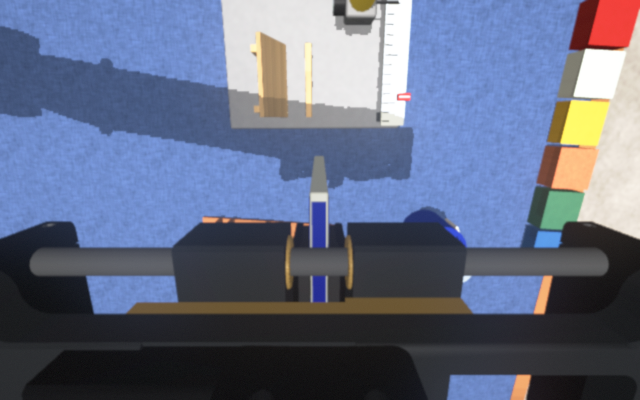

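View pics/s4.png

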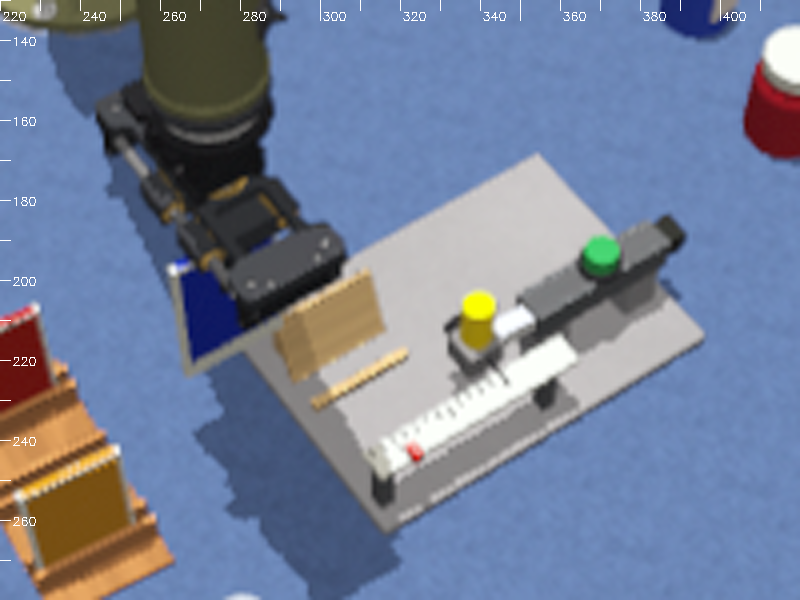

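The wrist camera sees the station's near end: rest at (272,75), lip (308,80), clip (404,97), plate front edge along y≈128. The panel's far lower corner is near (319,157).

```bash
python3 - <<'E'
import cv2
from h import *
im=cv2.imread('pics/w4.png')
crop(im,215,0,200,140,4,'pics/w4c.png');crop(im,295,145,50,60,8,'pics/w4p.png')
E
```

```text
(no output)
```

View pics/w4c.png

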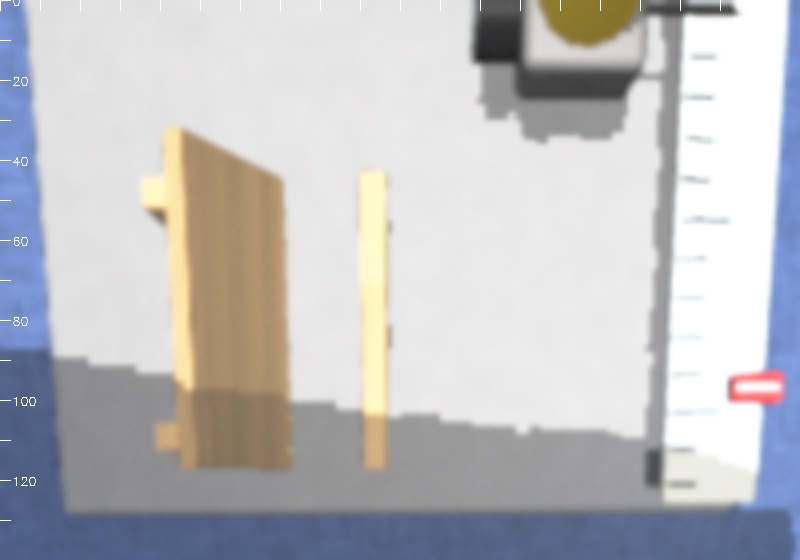

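View pics/w4p.png

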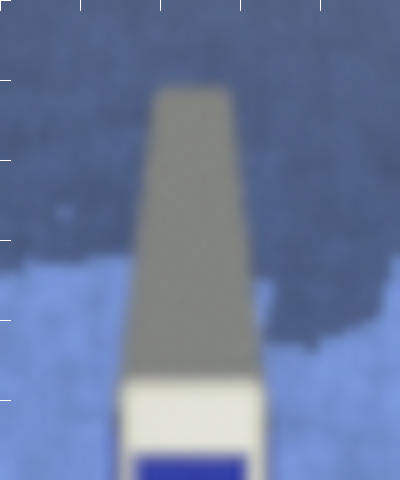

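```bash
cat > loc2.py <<'E'
import pickle
from h import *
from plan import *
from loc import st,fit,S
c=pickle.load(open('w4.pkl','rb'))
G=lambda u:(c,S((215,0),4,u)); P=lambda u:S((295,145),8,u)
w=[(G((285,180)),(-35,-55,12)),(G((291,468)),(-35,-145,12)),(G((360,172)),(-11,-55,22)),(G((364,468)),(-11,-145,22)),(G((386,468)),(-3,-145,22)),
(G((387,172)),(-3,-55,22)),(G((66,513)),(-115,-160,12)),(G((663,503)),(78,-155,76)),(G((755,500)),(104,-155,76))]
a,W=fit(w,'wrist'); b,_=fit(st,'old'); m,_=fit([(( c_,u),p) for (c_,u),p in w+st],'all')
for n,x in [('w',a),('old',b),('all',m)]: print(n,[W(x,p).round(4).tolist() for p in [(-35,-100,12),(50,90,112),(50,-30,112)]])
wc=ray(c,G((757,387))[1],.084); d=wc[:2]-a[:2]; C,s=np.cos(a[2]),np.sin(a[2]); print('clip',(C*d[0]+s*d[1])*1e3,(-s*d[0]+C*d[1])*1e3)
Tt=T([.5804,-.1415,.3407],[180,0.03,93.2])
pts=[((153,88),-4,1),((232,88),4,1),((123,380),-4,0),((265,380),4,0)]
def f(q):
    r=[]
    for u,y,k in pts:
        X=Tt@np.array([q[0]+.04,q[1]+y/1e3,q[2]+.13*k,1]); r.append(proj(c,X[:3])-np.array(P(u)))
    return np.concatenate(r)
r=least_squares(f,[0,0,.03]) if 0 else __import__('scipy.optimize',fromlist=['x']).least_squares(f,[0,0,.03])
print('panel in tool (centre x,y,top z)',r.x.round(4),f(r.x).round(2))
np.save('st2.npy',a);np.save('stall.npy',m)
E
python3 loc2.py
```

```text
wrist [0.5623 0.0739] 3.29
[[0.2, -0.6], [0.7, 0.3], [-0.1, -0.6], [-0.1, 0.2], [0.4, 0.2], [-0.4, -0.6], [-1.4, 0.6], [0.4, -0.1], [-0.1, 0.6]]
old [0.5608 0.0727] 3.47
[[-0.6, 0.2], [-0.2, -0.1], [0.6, 0.2], [-0.6, 0.0], [-0.3, -0.1], [0.1, 0.2], [-0.2, 0.2], [-0.0, 0.2], [-0.1, -0.1], [0.2, -0.1], [0.2, 0.4]]
all [0.5616 0.0737] 3.52
[[-0.1, -0.3], [0.6, 0.6], [-0.5, -0.4], [-0.2, 0.4], [0.4, 0.4], [-0.8, -0.4], [-1.3, 1.1], [0.3, -0.1], [-0.1, 0.5], [-0.2, 0.3], [0.2, -0.1], [1.0, 0.2], [-0.1, 0.1], [-0.7, -0.3], [-0.2, -0.1], [-0.5, 0.0], [-0.4, -0.0], [-0.4, -0.4], [0.6, -0.1], [0.7, 0.5]]
w [[0.5331, -0.0279, 0.012], [0.607, 0.1667, 0.112], [0.6139, 0.0469, 0.112]]
old [[0.5319, -0.0292, 0.012], [0.6052, 0.1655, 0.112], [0.6125, 0.0458, 0.112]]
all [[0.5328, -0.0283, 0.012], [0.606, 0.1666, 0.112], [0.6134, 0.0468, 0.112]]
clip 100.35661877305846 -123.85363016338007
panel in tool (centre x,y,top z) [-0.0016  0.0006  0.0331] [ 0.32  0.23 -0.09  0.22 -0.55 -0.11  0.44 -0.12]
```

```bash
cat > place.py <<'E'
from plan import *
yaw=93.4
def pose(norm,up,foot=.1625,rf=(.533,-.0282,.012)):
    Rt=R.from_euler('xyz',[180,0,yaw],degrees=True)*R.from_rotvec([-20,0,0],degrees=True)
    X,Y,Z=Rt.as_matrix().T
    M=np.eye(4);M[:3,:3]=Rt.as_matrix()
    M[:3,3]=np.array(rf)+Y*(.004+norm)-Z*(foot+up)+X*.0016
    return M
if __name__=='__main__':
    A=cur()
    B=pose(.005,.07); print('pre',B[:3,3],R.from_matrix(B[:3,:3]).as_euler('xyz',degrees=True),row(A,B)); D=row(A,B,10);print(D)
    # path check of foot height
    E=T([0,0,0],[0,0,0]);E[:3,:3]=R.from_rotvec(D[1][3:],degrees=True).as_matrix();E[:3,3]=np.array(D[1][:3])/100
    P=A.copy()
    for i in range(10):
        P=P@E; print((P@[-.0016,0,.1625,1])[:3].round(3))
E
python3 place.py
```

```text
pre [ 0.46196774 -0.03081727  0.23355672] [160.    0.   93.4] (6, [1.95, -2.12, 1.5, -3.33, 0.01, -0.02])
(10, [1.17, -1.28, 0.89, -2.0, 0.0, -0.01])
[ 0.573 -0.131  0.169]
[ 0.565 -0.12   0.16 ]
[ 0.558 -0.109  0.151]
[ 0.551 -0.097  0.142]
[ 0.545 -0.086  0.132]
[ 0.539 -0.075  0.122]
[ 0.533 -0.063  0.112]
[ 0.527 -0.052  0.102]
[ 0.522 -0.041  0.091]
[ 0.518 -0.029  0.081]
```

drive_tool:
  commands:
    - [1.17, -1.28, 0.89, -2.0, 0, 0, 0]
    - [1.17, -1.28, 0.89, -2.0, 0, 0, 0]
    - [1.17, -1.28, 0.89, -2.0, 0, 0, 0]
    - [1.17, -1.28, 0.89, -2.0, 0, 0, 0]
    - [1.17, -1.28, 0.89, -2.0, 0, 0, 0]
    - [1.17, -1.28, 0.89, -2.0, 0, 0, 0]
    - [1.17, -1.28, 0.89, -2.0, 0, 0, 0]
    - [1.17, -1.28, 0.89, -2.0, 0, 0, 0]
    - [1.17, -1.28, 0.89, -2.0, 0, 0, 0]
    - [1.17, -1.28, 0.89, -2.0, 0, 0, 0]
    - [0, 0, 0, 0, 0, 0, 0]
    - [0, 0, 0, 0, 0, 0, 0]
    - [0, 0, 0, 0, 0, 0, 0]
    - [0, 0, 0, 0, 0, 0, 0]

```text
time_s: 6.5
tool_pos: [0.4637, -0.0303, 0.2348]
tool_rot: [159.9, 0.0, 93.3]
force: [0.1, -0.5, -1.0]
grip_width: 0.0078
```

```bash
python3 - <<'E'
from cell import env
import cv2,pickle
from h import *
from place import *
c=env.read_camera('wrist'); cv2.imwrite('pics/w5.png',c['img']);pickle.dump(c,open('w5.pkl','wb'))
c=env.read_camera('scene'); crop(c['img'],240,140,160,120,5,'pics/s5.png');pickle.dump(c,open('s5.pkl','wb'))
o=env.get_obs();print(o['time_s'],o['tool_pos'],o['tool_rot'],o['grip_width'],o['force'],o['qpos'])
print(row(cur(),pose(.005,.07),1),row(cur(),pose(.004,.015),6))
E
```

```text
6.6 [ 0.46342468 -0.03024104  0.23440141] [ 1.59920269e+02 -5.05982471e-03  9.33118176e+01] 0.007961969671702566 [-0.16283032  0.61886362  0.26567566] [ 37.53930966 -15.27191204 -30.86711991 124.7669125  -14.61715563
  49.26880787  17.22627737]
(1, [-0.05, -0.17, 0.03, 0.08, 0.03, -0.08]) (6, [-0.01, -0.05, 0.92, 0.01, 0.0, -0.01])
```

View pics/w5.png

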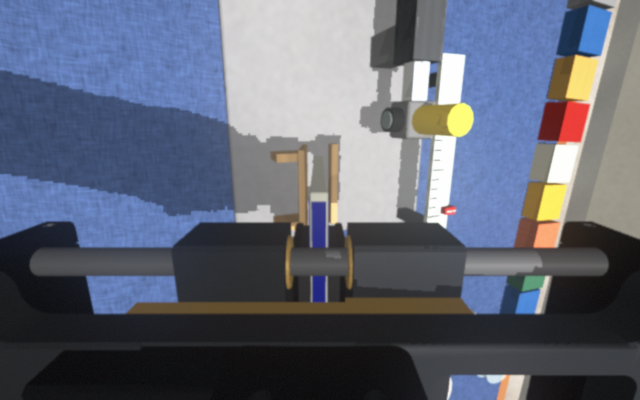

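View pics/s5.png

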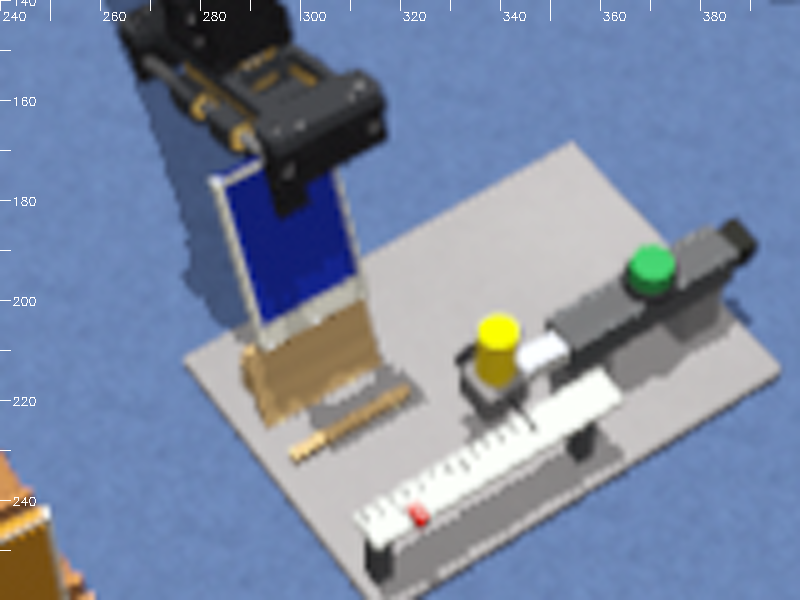

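The panel hangs tilted over the trough. In the wrist view its edge (columns 311–328) lies between the rest (300–306) and the lip (331–339). Next I descend.

drive_tool:
  commands:
    - [0, -0.05, 0.8, 0, 0, 0, 0]
    - [0, -0.05, 0.9, 0, 0, 0, 0]
    - [0, -0.05, 0.9, 0, 0, 0, 0]
    - [0, -0.05, 0.9, 0, 0, 0, 0]
    - [0, -0.05, 0.9, 0, 0, 0, 0]
    - [0, -0.05, 0.8, 0, 0, 0, 0]
    - [0, 0, 0, 0, 0, 0, 0]
    - [0, 0, 0, 0, 0, 0, 0]
    - [0, 0, 0, 0, 0, 0, 0]

```text
time_s: 7.35
tool_pos: [0.4774, -0.0289, 0.1836]
tool_rot: [160.0, 0.0, 93.3]
force: [-0.2, -0.0, -0.6]
grip_width: 0.0081
```

```bash
python3 - <<'E'
from cell import env
import cv2,pickle
from h import *
from place import *
c=env.read_camera('wrist'); crop(c['img'],240,120,120,120,5,'pics/w6.png');pickle.dump(c,open('w6.pkl','wb'))
c=env.read_camera('scene'); crop(c['img'],260,160,80,80,8,'pics/s6.png');pickle.dump(c,open('s6.pkl','wb'))
o=env.get_obs();print(o['time_s'],o['tool_pos'],o['tool_rot'],o['grip_width'],o['force'],o['qpos'][1])
print(row(cur(),pose(.004,.015),1))
E
```

```text
7.45 [ 0.47749761 -0.02897196  0.18399116] [1.59947100e+02 2.67967546e-02 9.33362122e+01] 0.007869253224586556 [ 0.51147639 -0.43258034 -0.39961312] -9.392453837354925
(1, [-0.09, 0.13, 0.31, 0.05, 0.05, -0.05])
```

View pics/w6.png

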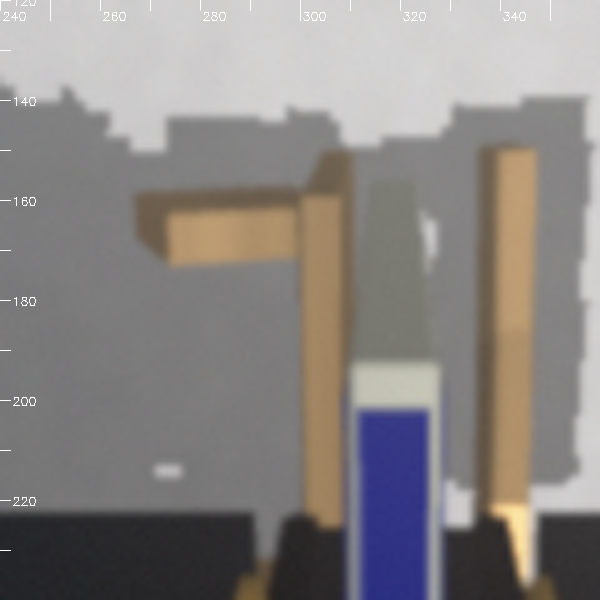

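View pics/s6.png

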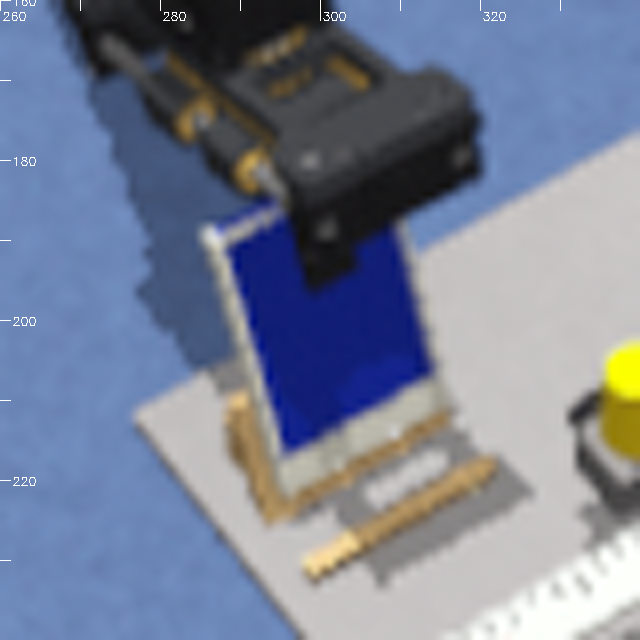

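```bash
python3 - <<'E'
import pickle
from h import *
from place import *
A=T([.4775,-.0290,.184],[159.95,0.03,93.34])
a=np.load('st2.npy')
def W(P):
    c,s=np.cos(a[2]),np.sin(a[2]);return np.array([a[0]+(c*P[0]-s*P[1])/1e3,a[1]+(s*P[0]+c*P[1])/1e3,P[2]/1e3])
s6,w6=pickle.load(open('s6.pkl','rb')),pickle.load(open('w6.pkl','rb'))
def show(n,X):
    u=proj(s6,X);v=proj(w6,X); print(n,'s6crop',((u-[260,160]+.5)*8).round(0),'w6crop',((v-[240,120]+.5)*5).round(0))
for n,x,y,z in [('bl near front',-.0416,.004,.1625),('bl far front',.0384,.004,.1625),('far back',.0384,-.004,.1625),('topfar front',.0384,.004,.0325),('topfar back',.0384,-.004,.0325),('topnear front',-.0416,.004,.0325)]:
    show(n,(A@[x,y,z,1])[:3])
for n,p in [('rest foot near',(-35,-145,12)),('rest foot far',(-35,-55,12)),('rest top near',(-57.2,-145,73.1)),('rest top far',(-57.2,-55,73.1)),('lip in far top',(-11,-55,22)),('lip out near top',(-3,-145,22)),('lip out far top',(-3,-55,22)),('plate',(-115,-160,12))]: show(n,W(p))
E
```

```text
bl near front s6crop [289. 508.] w6crop [418. 627.]
bl far front s6crop [456. 413.] w6crop [419. 186.]
far back s6crop [445. 404.] w6crop [371. 187.]
topfar front s6crop [391. 157.] w6crop [441. 372.]
topfar back s6crop [380. 148.] w6crop [347. 372.]
topnear front s6crop [215. 252.] w6crop [ 436. 1163.]
rest foot near s6crop [274. 535.] w6crop [361. 615.]
rest foot far s6crop [459. 429.] w6crop [358. 149.]
rest top near s6crop [238. 413.] w6crop [351. 784.]
rest top far s6crop [428. 306.] w6crop [347. 195.]
lip in far top s6crop [493. 456.] w6crop [503. 150.]
lip out near top s6crop [318. 579.] w6crop [532. 612.]
lip out far top s6crop [504. 470.] w6crop [543. 148.]
plate s6crop [136. 415.] w6crop [-61. 753.]
```

```bash
sed -i 's/\.0016/.0009/; s/rf=(.533/rf=(.532/' place.py; python3 - <<'E'
from place import *
print(row(cur(),pose(.002,.002),5),row(cur(),pose(.002,.002),1))
E
```

```text
(5, [-0.03, -0.03, 0.31, 0.01, 0.01, -0.01]) (1, [-0.16, -0.17, 1.57, 0.05, 0.05, -0.05])
```

drive_tool:
  commands:
    - [-0.03, -0.03, 0.35, 0, 0, 0, 0]
    - [-0.03, -0.03, 0.35, 0, 0, 0, 0]
    - [-0.03, -0.03, 0.35, 0, 0, 0, 0]
    - [-0.03, -0.03, 0.3, 0, 0, 0, 0]
    - [-0.03, -0.03, 0.2, 0, 0, 0, 0]
    - [0, 0, 0, 0, 0, 0, 0]
    - [0, 0, 0, 0, 0, 0, 0]
    - [0, 0, 0, 0, 0, 0, 0]

```text
time_s: 8.12
tool_pos: [0.4812, -0.0302, 0.1684]
tool_rot: [160.0, 0.0, 93.3]
force: [-1.0, -0.1, -0.3]
grip_width: 0.0077
```

```bash
python3 - <<'E'
from cell import env
import cv2,pickle
from h import *
from place import *
c=env.read_camera('wrist'); crop(c['img'],240,120,120,120,5,'pics/w7.png')
c=env.read_camera('scene'); crop(c['img'],260,160,80,80,8,'pics/s7.png')
o=env.get_obs();print(o['time_s'],o['tool_pos'],o['tool_rot'],o['grip_width'],o['force'],o['qpos'][1])
print(row(cur(),pose(.002,.002),1))
E
```

```text
8.2167 [ 0.48127357 -0.0301752   0.16852678] [1.59985612e+02 9.97191503e-03 9.33422744e+01] 0.007867452545908097 [-0.3578922   0.50657033 -0.66846871] -7.36076694557055
(1, [-0.01, 0.02, -0.01, 0.01, 0.03, -0.05])
```

View pics/w7.png

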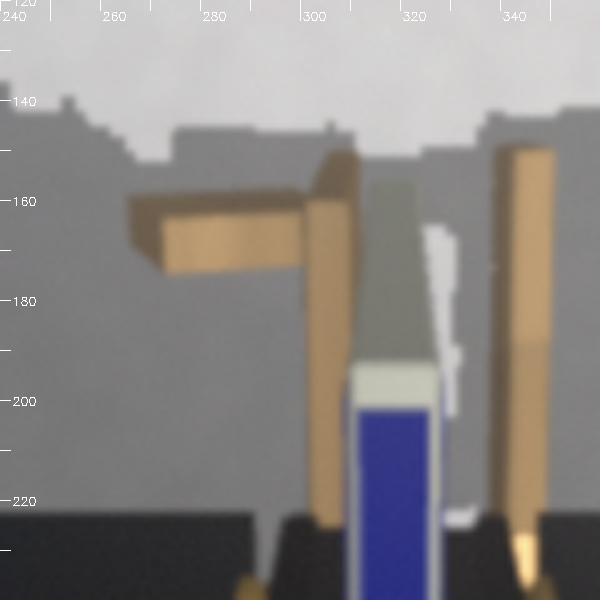

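View pics/s7.png

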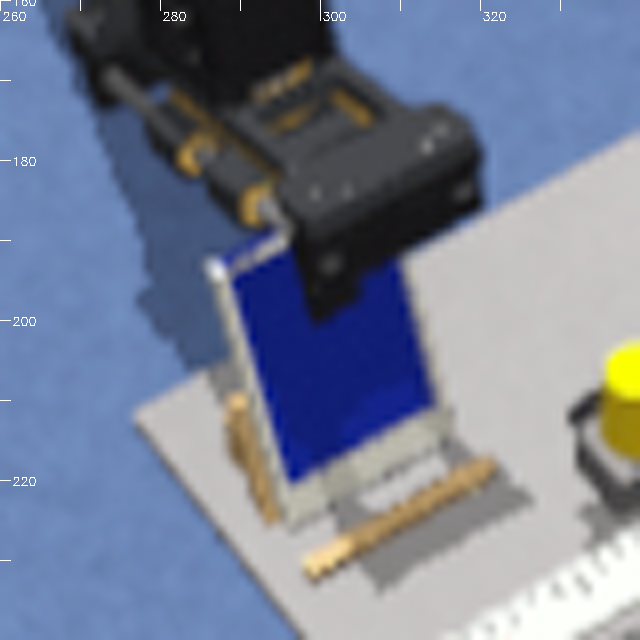

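drive_tool:
  commands:
    - [0, -0.05, 0.1, 0, 0, 0, 0]
    - [0, -0.05, 0.1, 0, 0, 0, 0]
    - [0, -0.03, 0, 0, 0, 0, 0]
    - [0, 0, 0, 0, 0, 0, 0]
    - [0, 0, 0, 0, 0, 0, 0]

```text
time_s: 8.63
tool_pos: [0.4806, -0.0302, 0.166]
tool_rot: [160.0, 0.0, 93.3]
force: [0.5, -0.4, -0.7]
grip_width: 0.0077
```

drive_tool:
  commands:
    - [0, -0.03, 0.06, 0, 0, 0, 0]
    - [0, 0, 0, 0, 0, 0, 0]
    - [0, 0, 0, 0, 0, 0, 0]

```text
time_s: 8.88
tool_pos: [0.4806, -0.0302, 0.1654]
tool_rot: [160.0, 0.0, 93.3]
force: [-0.3, -0.2, -2.4]
grip_width: 0.0076
```

drive_tool:
  commands:
    - [0, 0, 0.1, 0, 0, 0, 0]
    - [0, 0, 0, 0, 0, 0, 0]
    - [0, 0, 0, 0, 0, 0, 0]

```text
time_s: 9.13
tool_pos: [0.4809, -0.0302, 0.1644]
tool_rot: [160.0, -0.0, 93.3]
force: [0.2, 0.1, -1.1]
grip_width: 0.008
```

```bash
python3 - <<'E'
from cell import env
import cv2,pickle
from h import *
from place import *
c=env.read_camera('wrist'); crop(c['img'],240,120,120,120,5,'pics/w8.png')
c=env.read_camera('scene'); crop(c['img'],260,160,80,80,8,'pics/s8.png')
o=env.get_obs();print(o['time_s'],o['tool_pos'],o['tool_rot'],o['grip_width'],o['force'],o['qpos'][1])
print(row(cur(),pose(.0,.0),1))
E
```

```text
9.2333 [ 0.48088663 -0.03017621  0.16442259] [1.60005328e+02 3.44322271e-03 9.33432876e+01] 0.0077912130442361035 [ 0.26439637 -0.05289271 -0.19222003] -7.017973596552711
(1, [-0.02, -0.01, -0.18, -0.01, 0.02, -0.05])
```

View pics/w8.png

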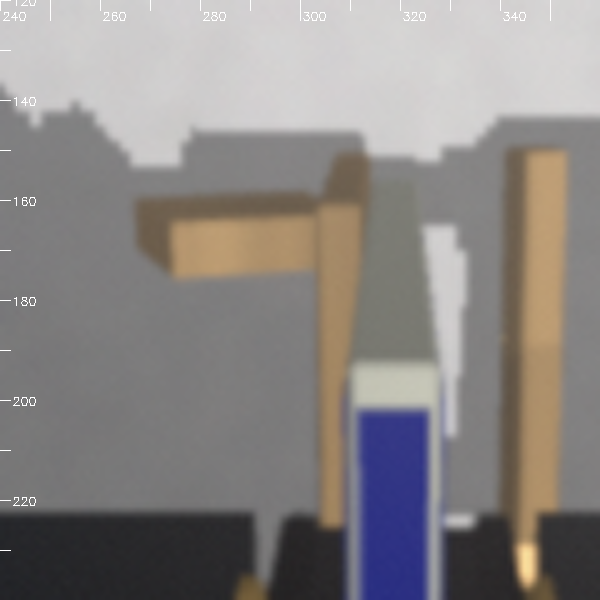

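View pics/s8.png

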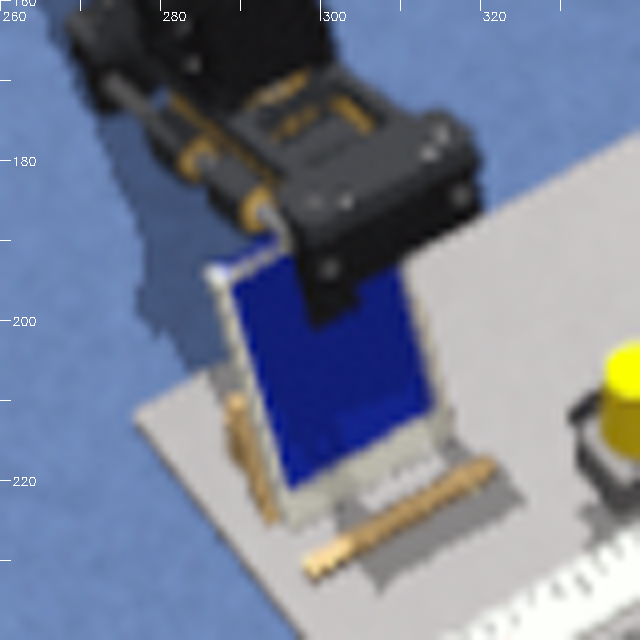

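drive_tool:
  commands:
    - [0, 0, 0.08, 0, 0, 0, 0]
    - [0, 0, 0, 0, 0, 0, 0]
    - [0, 0, 0, 0, 0, 0, 0]

```text
time_s: 9.48
tool_pos: [0.4814, -0.0302, 0.1638]
tool_rot: [160.0, 0.0, 93.3]
force: [1.1, 0.5, 0.5]
grip_width: 0.0082
```

```bash
python3 - <<'E'
from cell import env
f=[]
for i in range(4): env.read_camera('top'); f.append(env.get_obs()['force'])
import numpy as np
print(np.mean(f,0),np.std(f,0),env.get_obs()['wrist_torque'])
E
```

```text
[ 0.03797851 -0.27544545 -0.03636914] [0.26729603 0.18650783 0.3212744 ] [-0.07854343  0.24763647 -0.0637564 ]
```

drive_tool:
  commands:
    - [0, 0, 0, 0, 0, 0, 0.1]
    - [0, 0, 0, 0, 0, 0, 0.15]
    - [0, 0, 0, 0, 0, 0, 0.2]
    - [0, 0, 0, 0, 0, 0, 0.3]
    - [0, 0, 0, 0, 0, 0, 0.3]
    - [0, 0, 0, 0, 0, 0, 0.3]

```text
time_s: 10.18
tool_pos: [0.4812, -0.0302, 0.1637]
tool_rot: [160.0, 0.0, 93.3]
force: [0.4, 0.2, -0.4]
grip_width: 0.0246
```

```bash
python3 - <<'E'
from cell import env
import cv2,pickle
from h import *
c=env.read_camera('wrist'); crop(c['img'],240,120,120,120,5,'pics/w9.png')
c=env.read_camera('scene'); crop(c['img'],260,160,80,80,8,'pics/s9.png')
o=env.get_obs();print(o['time_s'],o['tool_pos'],o['grip_width'],o['force'])
E
```

```text
10.2833 [ 0.48117304 -0.03018401  0.16369092] 0.025732766634504356 [ 0.0921275  -0.08673207  0.2572858 ]
```

View pics/w9.png

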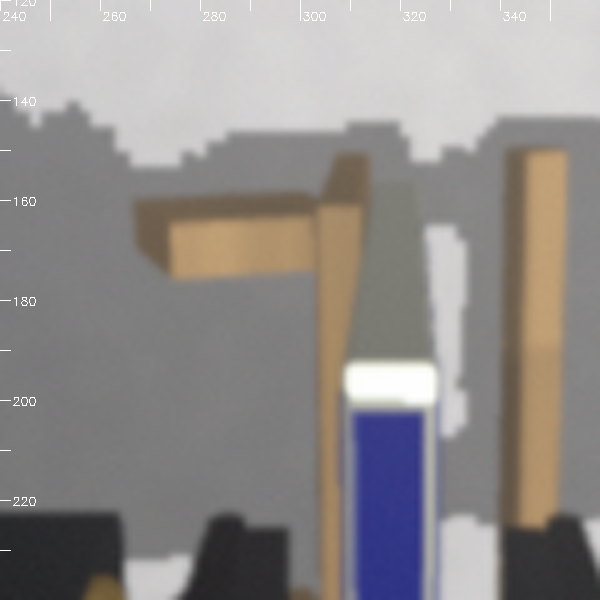

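View pics/s9.png

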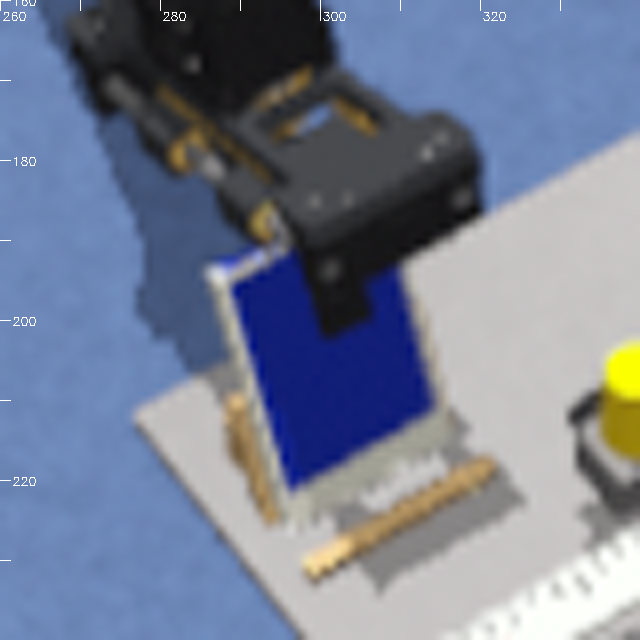

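The panel settled back against the rest without dropping or sliding. I'm retracting along the slope.

drive_tool:
  commands:
    - [0, 0.1, -0.8, 0, 0, 0, 0.35]
    - [0, 0, -1.5, 0, 0, 0, 0.35]
    - [0, 0, -2, 0, 0, 0, 0.35]
    - [0, 0, -2.5, 0, 0, 0, 0.35]
    - [0, 0, -2.2, 0, 0, 0, 0.35]
    - [0, 0, 0, 0, 0, 0, 0]
    - [0, 0, 0, 0, 0, 0, 0]

```text
time_s: 10.87
tool_pos: [0.4519, -0.0314, 0.2495]
tool_rot: [159.9, 0.0, 93.4]
force: [-0.5, -0.2, -0.0]
grip_width: 0.0237
```

```bash
python3 - <<'E'
from plan import *
a=np.load('stall.npy');np.save('st.npy',a)
b=stW((50,90,112));print(b)
print(cur()[:3,3])
t=[.606,.1663,.112+.07+.03]
m=[.50,.05,.27]
go(m,[180,0,93.4],8)
print(row(T(m,[180,0,93.4]),T(t,[180,0,90])))
E
```

```text
[0.60601482 0.16659949 0.112     ]
[ 0.45187648 -0.03144376  0.2495367 ]
(8, [0.98, 0.7, -0.12, 2.51, 0.0, 0.0])
(5, [2.25, 2.2, 1.16, 0.0, -0.0, 0.68])
```

drive_tool:
  commands:
    - [0.98, 0.7, -0.12, 2.51, 0, 0, 0]
    - [0.98, 0.7, -0.12, 2.51, 0, 0, 0]
    - [0.98, 0.7, -0.12, 2.51, 0, 0, 0]
    - [0.98, 0.7, -0.12, 2.51, 0, 0, 0]
    - [0.98, 0.7, -0.12, 2.51, 0, 0, 0]
    - [0.98, 0.7, -0.12, 2.51, 0, 0, 0]
    - [0.98, 0.7, -0.12, 2.51, 0, 0, 0]
    - [0.98, 0.7, -0.12, 2.51, 0, 0, 0]
    - [2.25, 2.2, 0.3, 0, 0, 0, 0]
    - [2.25, 2.2, 0.3, 0, 0, 0, 0]
    - [2.25, 2.2, 0.3, 0, 0, 0, 0]
    - [2.25, 2.2, 0.3, 0, 0, 0, 0]
    - [2.25, 2.2, 0.3, 0, 0, 0, 0]
    - [0, 0, 0, 0, 0, 6, 0]
    - [0, 0, 0, 0, 0, 7, 0]
    - [0, 0, 0, 0, 0, 7, 0]
    - [0, 0, 0, 0, 0, 7, 0]
    - [0, 0, 0, 0, 0, 7, 0]
    - [0, 0, 0, 0, 0, 7, 0]
    - [0, 0, 0, 0, 0, 7, 0]

```text
time_s: 12.53
tool_pos: [0.6023, 0.1683, 0.2533]
tool_rot: [-179.9, 0.0, 45.0]
force: [0.2, 0.7, 0.0]
grip_width: 0.0006
```

drive_tool:
  commands:
    - [0, 0, 0, 0, 0, 7, 0]
    - [0, 0, 0, 0, 0, 7, 0]
    - [0, 0, 0, 0, 0, 7, 0]
    - [0, 0, 0, 0, 0, 7, 0]
    - [0, 0, 0, 0, 0, 7, 0]
    - [0, 0, 0, 0, 0, 7, 0]
    - [0, 0, 0, 0, 0, 0, 0]
    - [0, 0, 0, 0, 0, 0, 0]
    - [0, 0, 0, 0, 0, 0, 0]

```text
time_s: 13.28
tool_pos: [0.6025, 0.1682, 0.2535]
tool_rot: [-180.0, 0.1, 3.5]
force: [0.1, -0.5, -0.4]
grip_width: 0.0008
```

```bash
python3 - <<'E'
from cell import env
import cv2,pickle
from h import *
from plan import *
c=env.read_camera('wrist'); cv2.imwrite('pics/w10.png',c['img'])
c=env.read_camera('scene'); crop(c['img'],260,130,160,120,5,'pics/s10.png')
o=env.get_obs();print(o['time_s'],o['tool_pos'],o['tool_rot'],o['grip_width'],o['force'],o['qpos'])
go([.606,.1665,.21],[180,0,3.5],1)
E
```

```text
13.3833 [0.60265241 0.16813761 0.25355918] [-1.79983528e+02  9.03242163e-02  3.45227596e+00] 0.0005936944642859715 [-0.71764507 -0.15309104  0.05596438] [   3.68444869   18.71721708  -26.86835278   89.01192798    8.61326497
   74.42136479 -110.83811673]
(1, [0.33, 0.18, 4.36, -0.02, 0.09, -0.05])
```

View pics/w10.png

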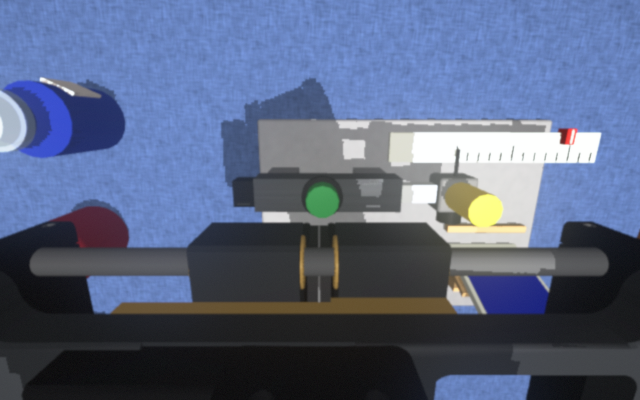

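View pics/s10.png

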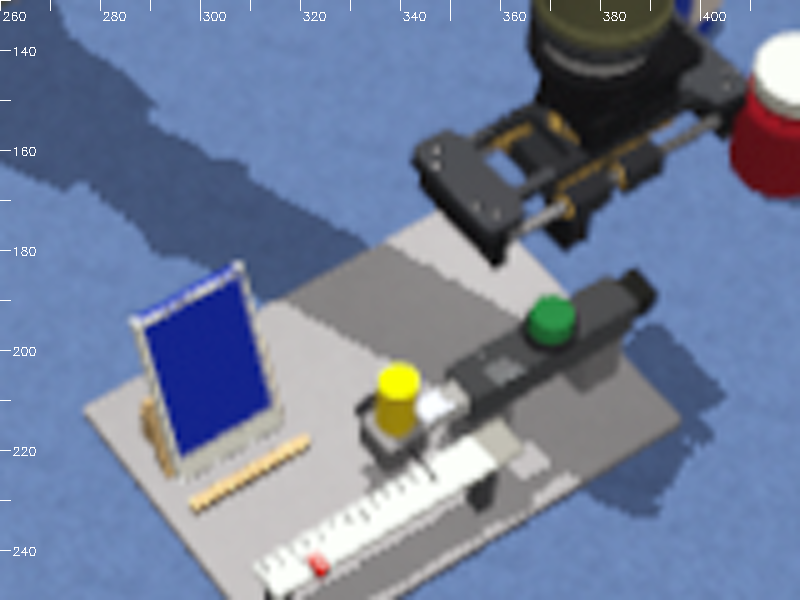

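```bash
python3 - <<'E'
from cell import env
from h import *
from plan import *
c=env.read_camera('wrist');s=env.read_camera('scene')
print('button',ray(c,(322,200),.112),'knobtop',ray(c,(485.5,209.5),.135),'mark line',ray(c,(569,136),.084), 'pointer tip',ray(c,(457.5,149),.0795))
for px in [(322,200)]:
  pass
print('scene btn',ray(s,(260+549.5/5-.4,130+308/5-.4),.112))
a=np.array([.5608,.0727,np.radians(3.47)])
def W(P):
    c,s_=np.cos(a[2]),np.sin(a[2]);return np.array([a[0]+(c*P[0]-s_*P[1])/1e3,a[1]+(s_*P[0]+c*P[1])/1e3,P[2]/1e3])
t=np.radians(20)
for y in (-140,-60):
  for h in (0,130):
    P=(-35+8*np.cos(t)-h*np.sin(t),y,12+8*np.sin(t)+h*np.cos(t)); print(y,h,((proj(s,W(P))-[260,130]+.5)*5).round(0))
E
```

```text
button [0.60846204 0.1667825  0.112     ] knobtop [0.61469004 0.04768904 0.135     ] mark line [ 0.66997127 -0.04069287  0.084     ] pointer tip [0.65306214 0.05016445 0.0795    ]
scene btn [0.60137475 0.16564156 0.112     ]
-140 0 [182. 486.]
-140 130 [135. 329.]
-60 0 [284. 427.]
-60 130 [244. 269.]
```

```bash
python3 - <<'E'
import cv2
from h import *
from cell import env
crop(env.read_camera('scene')['img'],275,175,60,60,10,'pics/s10b.png')
E
```

```text
(no output)
```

View pics/s10b.png

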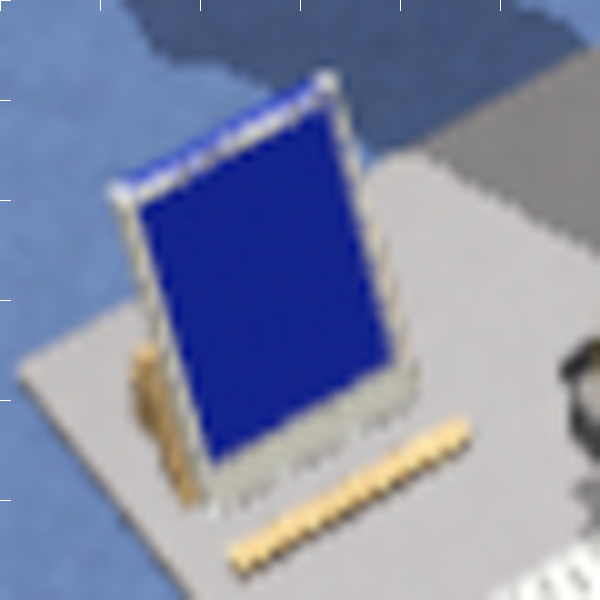

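Scene check: the released panel stands leaning on the rest, with its foot between rest and lip, centred within about 1–2 mm. Now the button.

drive_tool:
  commands:
    - [0.2, 0.1, 1.5, 0, 0, 0, 0]
    - [0.2, 0.07, 2, 0, 0, 0, 0]
    - [0, 0, 2, 0, 0, 0, 0]
    - [0, 0, 1, 0, 0, 0, 0]
    - [0, 0, 0.2, 0, 0, 0, 0]
    - [0, 0, 0.2, 0, 0, 0, 0]
    - [0, 0, 0.2, 0, 0, 0, 0]
    - [0, 0, 0, 0, 0, 0, 0]
    - [0, 0, 0, 0, 0, 0, 0]

```text
time_s: 14.28
tool_pos: [0.6072, 0.1669, 0.1837]
tool_rot: [-180.0, -0.0, 3.3]
force: [-0.5, -0.7, -0.6]
grip_width: 0.0001
```

drive_tool:
  commands:
    - [0, 0, 0.2, 0, 0, 0, 0]
    - [0, 0, 0.2, 0, 0, 0, 0]
    - [0, 0, 0, 0, 0, 0, 0]
    - [0, 0, 0, 0, 0, 0, 0]

```text
time_s: 14.62
tool_pos: [0.6074, 0.1669, 0.1793]
tool_rot: [-180.0, -0.0, 3.3]
force: [1.5, -0.1, 1.7]
grip_width: 0.0005
```

drive_tool:
  commands:
    - [0, 0, 0.2, 0, 0, 0, 0]
    - [0, 0, 0.2, 0, 0, 0, 0]
    - [0, 0, 0.1, 0, 0, 0, 0]
    - [0, 0, 0, 0, 0, 0, 0]
    - [0, 0, 0, 0, 0, 0, 0]

```text
time_s: 15.03
tool_pos: [0.6073, 0.1669, 0.1742]
tool_rot: [-180.0, -0.0, 3.3]
force: [2.4, 0.1, 5.1]
grip_width: 0.0008
```

drive_tool:
  commands:
    - [0, 0, 0.1, 0, 0, 0, 0]
    - [0, 0, 0.1, 0, 0, 0, 0]
    - [0, 0, 0, 0, 0, 0, 0]
    - [0, 0, 0, 0, 0, 0, 0]

```text
time_s: 15.37
tool_pos: [0.6073, 0.1669, 0.174]
tool_rot: [180.0, -0.0, 3.3]
force: [-2.3, -0.2, 13.9]
grip_width: 0.0002
```

The button has bottomed: z stalled at 0.174 (tip at 104 mm) with the force rising to 14 N. I'm lifting and moving over the knob.

drive_tool:
  commands:
    - [0, 0, -1.5, 0, 0, 0, 0]
    - [0, 0, -3, 0, 0, 0, 0.6]
    - [0, 0, -3, 0, 0, 0, 0.6]
    - [0, 2, 0, 0, 0, 0, 0.6]
    - [0, 3, 0, 0, 0, 0, 0.6]
    - [0, 3, 0, 0, 0, 0, 0.6]
    - [0, 2.5, 0, 0, 0, 0, 0.6]
    - [0, 1.5, 0, 0, 0, 0, 0.6]
    - [0, 0, 0, 0, 0, 0, 0.6]
    - [0, 0, 0, 0, 0, 0, 0.6]
    - [0, 0, 0, 0, 0, 0, 0.6]

```text
time_s: 16.28
tool_pos: [0.6131, 0.0484, 0.2459]
tool_rot: [-179.9, 0.2, 3.4]
force: [0.7, 0.5, 0.6]
grip_width: 0.0512
```

```bash
python3 - <<'E'
from cell import env
import cv2,pickle
from h import *
from plan import *
c=env.read_camera('wrist'); cv2.imwrite('pics/w11.png',c['img']);crop(c['img'],280,100,240,130,3,'pics/w11c.png');pickle.dump(c,open('w11.pkl','wb'))
c=env.read_camera('scene'); crop(c['img'],260,130,160,120,5,'pics/s11.png')
o=env.get_obs();print(o['time_s'],o['tool_pos'],o['tool_rot'],o['grip_width'],o['force'])
go([.614,.0475,.168],[180,0,3.5],1)
E
```

```text
16.3833 [0.61336001 0.04901885 0.24629033] [-1.79948366e+02  1.33364840e-01  3.50579695e+00] 0.05176643320308269 [ 0.80059085 -0.30250676  0.20696263]
(1, [0.07, 0.16, 7.83, -0.05, 0.13, 0.01])
```

View pics/w11.png

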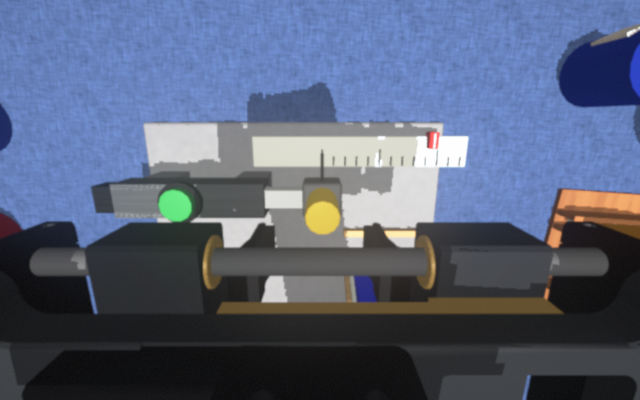

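View pics/s11.png

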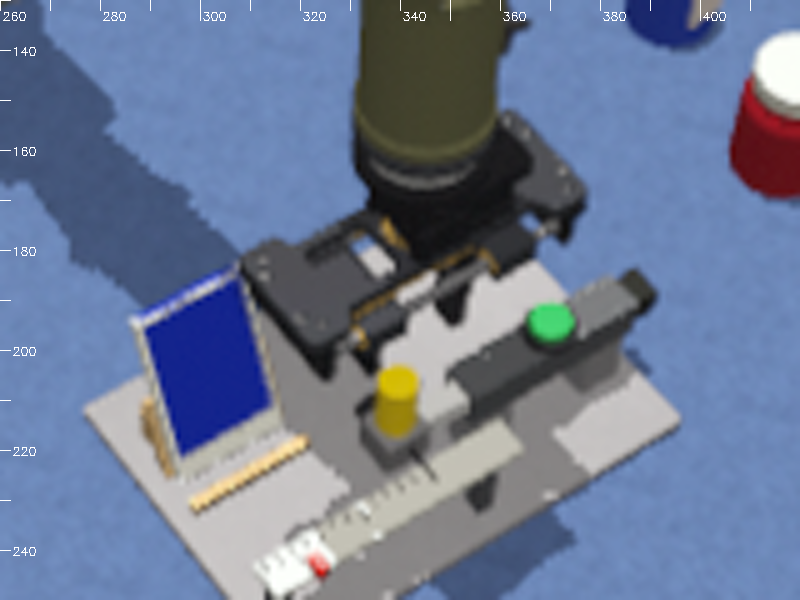

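```bash
python3 - <<'E'
import pickle,cv2
from h import *
c=pickle.load(open('w11.pkl','rb'))
print(ray(c,(322.5,211),.135),ray(c,(322,152),.0795),ray(c,(433,140),.084))
E
```

```text
[0.6190441  0.04710252 0.135     ] [0.6543326  0.04916276 0.0795    ] [ 0.67020011 -0.04215825  0.084     ]
```

View pics/w11c.png

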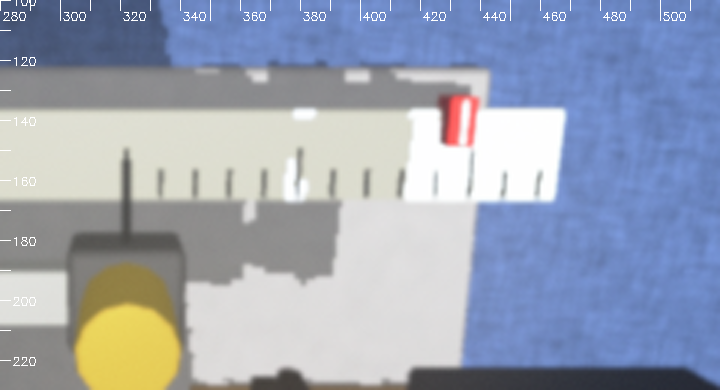

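drive_tool:
  commands:
    - [0.05, 0.1, 1.5, 0, 0, 0, 0.6]
    - [0, 0.06, 2, 0, 0, 0, 0.6]
    - [0, 0, 2, 0, 0, 0, 0.6]
    - [0, 0, 1.5, 0, 0, 0, 0.6]
    - [0, 0, 0.8, 0, 0, 0, 0.6]
    - [0, 0, 0, 0, 0, 0, 0.6]
    - [0, 0, 0, 0, 0, 0, 0.6]
    - [0, 0, 0, 0, 0, 0, 0]
    - [0, 0, 0, 0, 0, 0, 0]
    - [0, 0, 0, 0, 0, 0, 0]
    - [0, 0, 0, 0, 0, 0, 0]
    - [0, 0, 0, 0, 0, 0, 0]
    - [0, 0, 0, 0, 0, 0, 0]
  force: 25

```text
time_s: 17.47
tool_pos: [0.6145, 0.046, 0.1692]
tool_rot: [-179.9, 0.0, 3.4]
force: [0.6, 0.4, 0.8]
grip_width: 0.025
```

```bash
python3 - <<'E'
from cell import env
import cv2
from h import *
c=env.read_camera('wrist'); cv2.imwrite('pics/w12.png',c['img'])
o=env.get_obs();print(o['time_s'],o['tool_pos'],o['tool_rot'],o['grip_width'],o['force'],o['qpos'][6])
E
```

```text
17.5167 [0.61453429 0.04608242 0.16919469] [-1.79954273e+02  2.86128839e-02  3.36634073e+00] 0.025302973756477106 [-1.11261919  1.71402797  1.70814847] -99.93666093475291
```

View pics/w12.png

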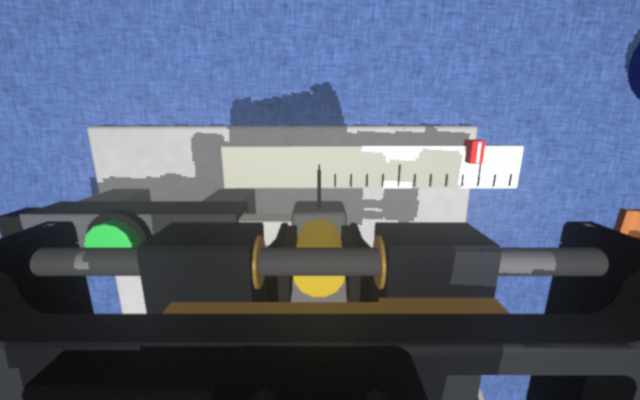

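The knob is gripped (25 mm wide). The pointer is at (319,168) and the clip line at (479,152). I'll pull about 80 mm first.

drive_tool:
  commands:
    - [0, 0.5, 0, 0, 0, 0, 0]
    - [0, 1, 0, 0, 0, 0, 0]
    - [0, 1, 0, 0, 0, 0, 0]
    - [0, 1, 0, 0, 0, 0, 0]
    - [0, 1, 0, 0, 0, 0, 0]
    - [0, 1, 0, 0, 0, 0, 0]
    - [0, 1, 0, 0, 0, 0, 0]
    - [0, 1, 0, 0, 0, 0, 0]
    - [0, 0.5, 0, 0, 0, 0, 0]
    - [0, 0, 0, 0, 0, 0, 0]
    - [0, 0, 0, 0, 0, 0, 0]
    - [0, 0, 0, 0, 0, 0, 0]
    - [0, 0, 0, 0, 0, 0, 0]

```text
time_s: 18.6
tool_pos: [0.6194, -0.0359, 0.1691]
tool_rot: [180.0, 0.0, 3.3]
force: [-0.0, 3.6, 6.2]
grip_width: 0.0254
```

```bash
python3 - <<'E'
from cell import env
import cv2,pickle
from h import *
c=env.read_camera('wrist'); crop(c['img'],280,120,100,100,7,'pics/w13.png');pickle.dump(c,open('w13.pkl','wb'))
o=env.get_obs();print(o['time_s'],o['tool_pos'],o['tool_rot'],o['grip_width'],o['force'],o['qpos'][6])
E
```

```text
18.65 [ 0.6193581  -0.03581889  0.169116  ] [1.79954741e+02 2.79775323e-02 3.29596357e+00] 0.025038633807390166 [0.83897934 3.03051323 4.78261728] -91.9524142592105
```

View pics/w13.png

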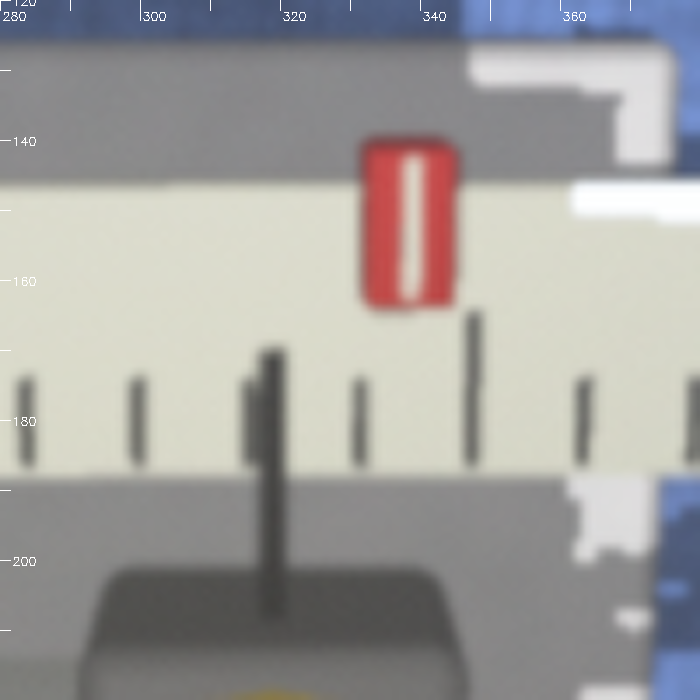

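The pointer tip is at crop x≈272 and the clip's white line at ≈411, with ticks 112 px apart per 10 mm. That leaves about 12 mm to go.

drive_tool:
  commands:
    - [0, 0.3, 0, 0, 0, 0, 0]
    - [0, 0.4, 0, 0, 0, 0, 0]
    - [0, 0.3, 0, 0, 0, 0, 0]
    - [0, 0.15, 0, 0, 0, 0, 0]
    - [0, 0, 0, 0, 0, 0, 0]
    - [0, 0, 0, 0, 0, 0, 0]
    - [0, 0, 0, 0, 0, 0, 0]
    - [0, 0, 0, 0, 0, 0, 0]

```text
time_s: 19.32
tool_pos: [0.62, -0.0472, 0.1691]
tool_rot: [180.0, 0.0, 3.3]
force: [-0.2, 2.8, 5.8]
grip_width: 0.025
```

```bash
python3 - <<'E'
from cell import env
import cv2,pickle
from h import *
c=env.read_camera('wrist'); crop(c['img'],285,130,70,70,10,'pics/w14.png');pickle.dump(c,open('w14.pkl','wb'))
o=env.get_obs();print(o['time_s'],o['tool_pos'],o['tool_rot'],o['grip_width'],o['force'],o['qpos'][6])
print(c['pose'])
E
```

```text
19.3667 [ 0.62007593 -0.04719883  0.16915159] [1.79958924e+02 1.73653699e-02 3.30180658e+00] 0.025028526484460748 [0.95903111 3.68597197 5.07724919] -90.83609525429557
[[ 5.71157158e-02 -9.66394077e-01 -2.50639747e-01  6.88962857e-01]
 [-9.98367561e-01 -5.53093903e-02 -1.42507749e-02 -4.24243161e-02]
 [-9.08671319e-05  2.51044536e-01 -9.67975533e-01  2.60815946e-01]
 [ 0.00000000e+00  0.00000000e+00  0.00000000e+00  1.00000000e+00]]
```

View pics/w14.png

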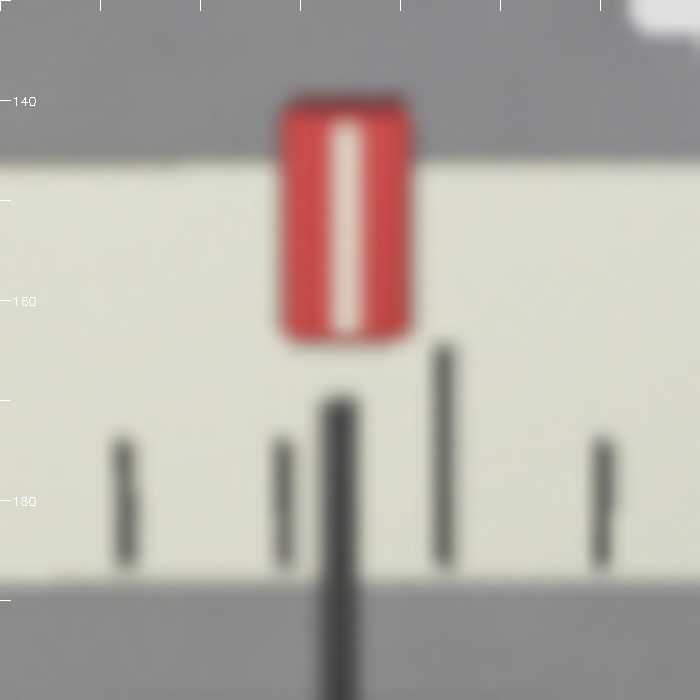

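The remaining gap is about 7 crop px, or 0.4 mm.

drive_tool:
  commands:
    - [0, 0.04, 0, 0, 0, 0, 0]
    - [0, 0, 0, 0, 0, 0, 0]
    - [0, 0, 0, 0, 0, 0, 0]
    - [0, 0, 0, 0, 0, 0, 0]
    - [0, 0, 0, 0, 0, 0, 0]
    - [0, 0, 0, 0, 0, 0, 0]

```text
time_s: 19.87
tool_pos: [0.6201, -0.0473, 0.1691]
tool_rot: [180.0, 0.0, 3.3]
force: [-0.6, 3.7, 4.7]
grip_width: 0.0248
```

```bash
python3 - <<'E'
from cell import env
import cv2,pickle
from h import *
c=env.read_camera('wrist'); crop(c['img'],285,130,70,70,10,'pics/w15.png')
c=env.read_camera('scene'); crop(c['img'],160,130,240,170,3,'pics/s15.png')
o=env.get_obs();print(o['time_s'],o['tool_pos'],o['grip_width'],o['force'],o['joint_velocities'].round(2) if hasattr(o['joint_velocities'],'round') else '')
E
```

```text
19.9667 [ 0.62007161 -0.04731784  0.16912562] 0.02504436515088897 [0.35188994 4.00043431 6.17844574] [ 0.01  0.01  0.07 -0.1  -0.05 -0.1  -0.06]
```

View pics/w15.png

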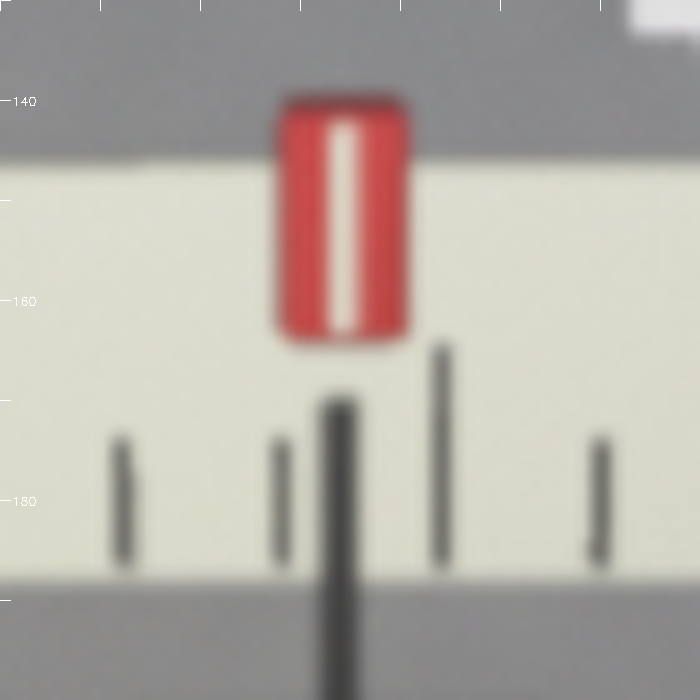

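View pics/s15.png

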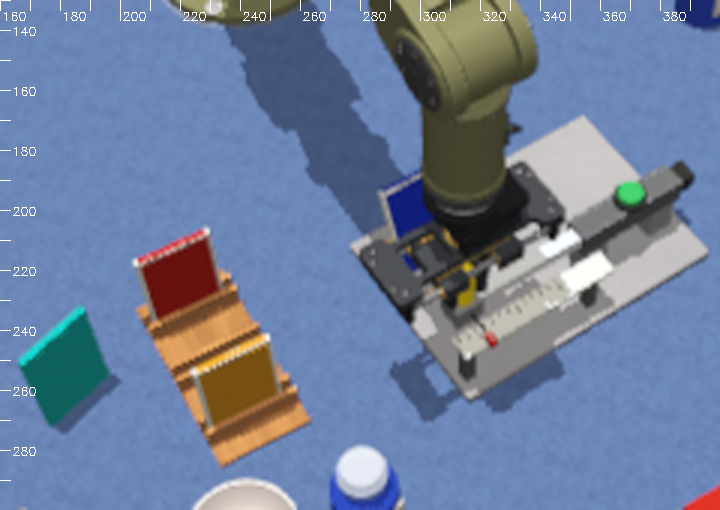

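drive_tool:
  commands:
    - [0, 0.03, 0, 0, 0, 0, 0]
    - [0, 0, 0, 0, 0, 0, 0]
    - [0, 0, 0, 0, 0, 0, 0]
    - [0, 0, 0, 0, 0, 0, 0]
    - [0, 0, 0, 0, 0, 0, 0]
    - [0, 0, 0, 0, 0, 0, 0]

```text
time_s: 20.47
tool_pos: [0.6201, -0.0476, 0.1691]
tool_rot: [180.0, 0.0, 3.3]
force: [0.9, 5.4, 4.7]
grip_width: 0.0255
```

```bash
python3 - <<'E'
from cell import env
import cv2,pickle
from h import *
c=env.read_camera('wrist'); crop(c['img'],285,130,70,70,10,'pics/w16.png')
c=env.read_camera('top'); crop(c['img'],250,150,180,110,4,'pics/t16.png')
o=env.get_obs();print(o['time_s'],o['tool_pos'],o['grip_width'],o['force'])
E
```

```text
20.5667 [ 0.62006877 -0.04755108  0.16911725] 0.024943309957715987 [1.22721209 4.47637688 5.71865616]
```

View pics/w16.png

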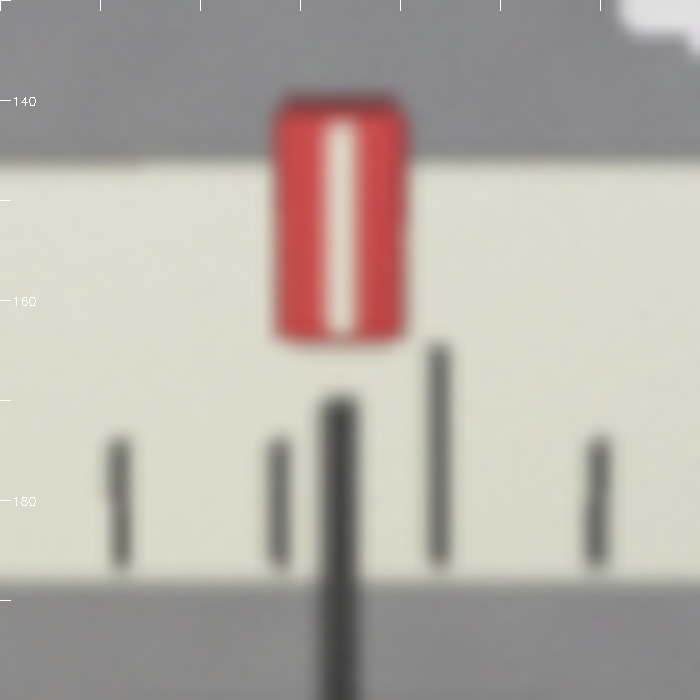

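View pics/t16.png

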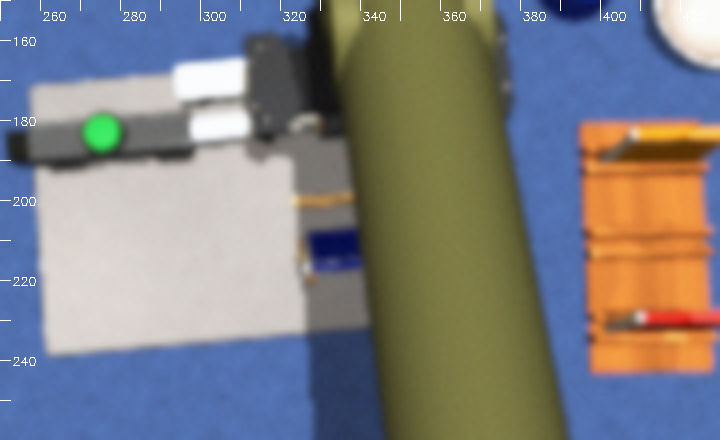

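The pointer (x≈340) now lines up with the clip's white line (x≈340), and the hold is steady.

```bash
python3 -c "
from cell import env
print(env.sign_off())"
```

```text
the job is handed in; nothing more can be done
None
```

I did all three steps in the order asked and handed the job in at about 20.6 s; the sign-off gave no verdict.

- **Panel:** The blue panel came out of the middle slot and was released leaning back on the wooden rest, foot between rest and lip. The camera check after release put it centred to within about 1–2 mm.
- **Lock button:** I pressed it until it stopped at about 104 mm high, with the force rising to about 14 N. The boom then slid freely.
- **Boom:** I pulled it out about 93 mm by the knob and am still holding it with a 25 N grip. The last wrist picture shows the pointer on the clip's white line, within about 0.1 mm.

**Checks that disagreed:**
- The scene and wrist cameras differed by 1–2 mm (up to 7 mm in x for one button reading). I lined up the final pull by sight in the wrist view.
- The tool feels a steady upward force of about 5 N while holding the knob. I did not find the cause, but nothing moved.

In the last pictures the red and ochre panels and the clip looked undisturbed. The arm hid part of the leaning panel in those pictures, so my last full view of it was just before I gripped the knob. I did not measure the jars, tub and bowl again.

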